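# Clamp a freshly glued carton with the pump clamp

### The arm

A 6-joint arm with a two-finger parallel gripper is mounted at the origin on the work surface. World frame = base frame: x ahead of the robot, y to its left, z up, the work surface at z = 0. Lengths are in m, angles in rad, forces in N, time in s.
With the tool pointing down it reaches from about 0.3 to 0.775 m from the base axis. Payload 14.6 kg.
Tool frame: the origin (TCP) lies on the front face of the gripper's body, between the roots of the fingers; the fingertips stand 97 mm ahead of it and the grasp point (between the pads) lies 78 mm ahead of it; z points along the fingers, y is the direction in which the jaws open and shut (so a half turn about z gives the same grasp; the last joint's range is limited). The gripper opens to 94 mm and grips with 3 to 60 N. Pads are 16 mm wide; open, the fingers measure 119 mm over their backs; the gripper's body (75 mm by 177 mm) begins 78 mm behind the grasp point.
Start: joints at [-0.067, 0.3, 1.521, -0, 1.321, -0.067], TCP at [0.55, -0, 0.303] pointing down, gripper open.
Joint ranges: [-3.03, 3.03], [-0.79, 2.21], [0.23, 2.52], [-1.04, 4.18], [0, 3.07], [-2.55, 2.55]. Speed limits (rad/s): [2.22, 2.22, 2.57, 3.14, 3.14, 3.14].

### API

Orientations are given as [roll, pitch, yaw] about the fixed x, y, z axes, in that order (R = Rz(yaw) Ry(pitch) Rx(roll)).
In Python, from station import ctrl gives the robot as it stands. The module is installed in compiled form; this text tells all that it offers.
- The arm moves only by the shell command python3 -m pendant 'ROWS' [FORCE]. ROWS is JSON, a list of rows, each an object of numbers: "rx", "ry", "rz": the turn, a rotation vector about the tool's x, y, z each as a share of 4 degrees, from -1 to 1; "tx", "ty", "tz": the shift along the tool's x, y, z each as a share of 0.04 m, from -1 to 1; "grip": the gripper command: -1 is fully open, 1 is shut, values between are in proportion. A call has 1 to 8 rows; each row shifts and turns the pose as measured when the row begins, along the tool's axes as they then stand; what a row does not reach is not made up. A row lasts 1/12 s, in which the tool goes at most 41.7 mm and 7.16 degrees, less where a joint would pass 70% of its speed; a pose out of reach is approached as far as the arm can. A call with a number of a shift or a turn outside -1 to 1 is refused whole. A call with a gripper value outside its range is refused whole. The fingers move at their own pace and stop on an object; FORCE is the grip in N (left out, the last holds). Time passes only in rows, so rows that do not move let the fingers close. It gives the time, the measured TCP pose, the force and the opening at its end, in the units of the state.
- ctrl.get_obs(): the state, without advancing time (a new reading comes with each control period).
- ctrl.camera(name): name is "scene" or "side" or "wrist"; returns a dict with "pixels" (400x640x3 uint8, blue, green, red), "fx", "fy", "cx", "cy" (pixels), "world_from_camera" (4x4, takes a point from camera to world coordinates). Camera axes: x right, y up, looking along -z (the intrinsics and any distortion apply to the point x, -y, -z); pixel columns grow to the right and rows downward; lengths in m; the calibration is good to about 2 mm. The wrist camera is an equidistant fisheye: a pixel r from the principal point sees the ray r / f radians off the axis. A picture is of the moment at which its call begins. There is no depth.
- ctrl.hand_in(): hands the job in, once; it reports no verdict.
The state is a dict: "time_s": time; "qpos": joint angles; "joint_vel": joint speeds; "tau": joint torques, N m; "ee_pos": TCP position; "eef_rot": TCP orientation; "force": force on the tool from outside, world axes, zero at the start; "moment": the same for the moment, N m; "grip_width": finger opening in m.
Only numpy, scipy, OpenCV 4.12 (cv2) and the standard library are available. Lean on these libraries where they do the work, as an engineer would, in place of code of your own. Each camera call takes 0.05 s, during which the arm holds its last target.

### The job

Stand the teal carton upright in the nest of the bench clamp, setting it down gently, and let go of it. Then pump the red trigger (never push the bar or its orange pad by hand) until the sprung orange pad presses the carton against the steel anvil and is pushed in about half way, never so far that it bottoms out and crushes the carton. Finish still holding the trigger squeezed back to the grip, and leave everything else on the table undisturbed.

Things in the scene. Friction and masses are not known exactly. Their poses are not given: they have to be found in the camera images.
- carton_mid (a point): the teal carton with white label panels, 48 mm (its x) by 64 mm (its y) by 70 mm tall, about 0.25 kg, standing on the table. Point: its centre, 35 mm above its underside; z up. Grip it across its 48 mm side. It goes into the nest with its y along the nest's y (either way round).
- carton: the same carton; origin at the centre of its underside
- nest (a point): nest of the bench clamp: point on its floor, 8 mm above the table, under the centre of a carton that stands against the steel anvil. +y is the clamping direction, to the anvil (74 mm wide, top 74 mm above the table, face 32 mm from this point); x across, z up. Low rails along y (12 mm tall) leave 58 mm for the carton's 48 mm side. Set it down a little short of the anvil, the pad pushes it home.
- pad_face (a point): the orange pad, 50 by 50 mm and 8 mm thick, on a sprung steel plunger in front of the aluminium head of the sliding bar: centre of its face towards the carton, 44 mm above the table (axes as the nest's). At the start 21 to 46 mm are free between it and a carton that stands against the anvil.
- pad (a joint): how far the pad is pushed in on its plunger against its spring, in m: 0 free, 0.026 bottomed out; 500 N/m, so 13 mm is 6.5 N. A black ring on the plunger goes into the head at about half way.
- jaw_head (a point): middle of the front face of the aluminium head at the end of the sliding bar that carries the pad; the bar runs back under the trigger
- jaw (a joint): travel of the sliding bar towards the anvil, in m (0 to 0.105, at the start 0.005 to 0.03). It stays where it is (15 N of friction); each full pump of the trigger carries it 10 mm on (a first one may take less, down to nothing), and it cannot be drawn back by the trigger.
- trigger (a joint): angle of the trigger in rad: 0 released (a light spring brings it back), 0.34 fully squeezed against its stop. Full strokes work the ratchet: let it come back to 0 each time. It needs up to about 20 N.
- trigger_tip (a point): the red trigger, an upright bar 22 mm wide (x) and 11 mm thick (y), pivoted 58 mm below this point and leaning to the anvil when released. Point: its middle at the height to press, 161 mm above the table; it goes on 21 mm above and is free for 45 mm below. Squeezing moves this point 20 mm along the nest's -y, to the grip. Its axes tip with it.
- grip_mid (a point): the fixed black grip behind the trigger, an upright bar 26 mm wide (x) and 16 mm thick (y), top 186 mm above the table; point: its middle, 160 mm above the table; axes as the nest's. From its rear face to the trigger's front face it is 54 mm released, 35 mm squeezed: a gripper from above can pump by closing along y, its middle kept 9 mm in +y of this point.
- clamp: the grey bench clamp, fixed to the table and rigid: base plate 110 by 375 mm, nest and anvil at its +y end, black drive housing (top 112 mm above the table) with trigger and grip at its -y end; origin under it, 118 mm in -y of the nest point
- navy_carton: bystander: navy carton, 70 by 100 by 60 mm, at the right; origin under its centre
- label_roll: bystander: roll of white label stock, 100 mm across and 60 mm tall, at the right; origin under its centre
- marker: bystander: black marker pen 120 mm long, lying beyond the clamp; origin under its centre
Not all that is in view belongs to the job. What is meant by the carton is not green or yellow, and is the larger of those in its own colour.

How it is judged:
By the outcome, as a careful person would: the job done as asked, in the order asked, and still so for the second after the job is handed in, while the arm keeps its last pose, push and grip.
It also fails if it takes over 48 s, if anything falls off the work surface, if the arm or the gripper's body presses on something with over 40 N, if the wrist force passes 120 N, or if a joint passes its speed limit or range.

## Working session

There is one attempt and no reset: what is moved stays moved. The work goes in short steps, Python scripts to look and compute and a shell command to move; the robot and the scene stay as the last step left them, time stands still between calls to the robot, and variables do not carry over. Pictures are saved under pics/ and viewed, and the job is handed in when it is done.

```bash
mkdir -p pics; cat > h.py <<'E'
import numpy as np, cv2
from station import ctrl
def snap(name,fn):
    c=ctrl.camera(name); p=np.array(c['pixels'],dtype=np.uint8); cv2.imwrite('pics/'+fn,p)
    np.savez('pics/'+fn[:-4]+'.npz',p=p,T=np.array(c['world_from_camera']),k=np.array([c['fx'],c['fy'],c['cx'],c['cy']]))
    return p
def load(fn):
    d=np.load('pics/'+fn+'.npz'); return d['p'],d['T'],d['k']
def ray(fn,u,v,fish=False):
    p,T,k=load(fn); x=(u-k[2])/k[0]; y=(v-k[3])/k[1]
    if fish:
        r=np.hypot(x,y); s=np.sinc(r/np.pi)
        d=np.array([x*s,-y*s,-np.cos(r)])
    else: d=np.array([x,-y,-1.])
    return T[:3,3],T[:3,:3]@d
def onz(fn,u,v,z,fish=False):
    o,d=ray(fn,u,v,fish); return o+d*(z-o[2])/d[2]
def proj(fn,P,fish=False):
    p,T,k=load(fn); q=T[:3,:3].T@(np.asarray(P)-T[:3,3]); x,y,z=q[0],-q[1],-q[2]
    if fish:
        r=np.hypot(x,y); t=np.arctan2(r,z); return k[2]+k[0]*t*x/r, k[3]+k[1]*t*y/r
    return k[2]+k[0]*x/z,k[3]+k[1]*y/z
E
python3 - <<'E'
from h import *
for n in ['scene','side','wrist']:
    snap(n,n+'0.png'); p,T,k=load(n+'0'); print(n,k,T.round(3).tolist())
print(ctrl.get_obs())
E
```

```text
scene [405.37851869 405.37851869 325.35051522 204.07827161] [[-0.41, -0.479, 0.776, 1.531], [0.912, -0.236, 0.336, 0.404], [0.022, 0.845, 0.534, 0.777], [0.0, 0.0, 0.0, 1.0]]
side [371.76676675 371.76676675 313.93832511 193.30236338] [[0.853, 0.333, -0.402, 0.1], [-0.522, 0.512, -0.682, -0.789], [-0.021, 0.791, 0.611, 0.796], [0.0, 0.0, 0.0, 1.0]]
wrist [309.70691629 309.70691629 316.75681114 197.90264978] [[1.0, -0.001, 0.002, 0.549], [0.0, 0.965, 0.264, 0.078], [-0.002, -0.264, 0.965, 0.382], [0.0, 0.0, 0.0, 1.0]]
{'time_s': 0.15, 'qpos': array([-6.65873294e-02,  3.00330340e-01,  1.52143402e+00, -9.96857250e-06,
        1.32072862e+00, -6.66086687e-02]), 'joint_vel': array([-0.00035417, -0.00076983, -0.00355417, -0.00124301,  0.00153305,
       -0.00063882]), 'tau': array([-2.50185103e-04, -5.31960297e+01, -3.52822959e+01,  7.07691838e-02,
        2.35654798e-02, -3.66386917e-05]), 'ee_pos': array([5.49880428e-01, 1.03303677e-05, 3.02225724e-01]), 'eef_rot': array([-3.14069368e+00, -5.02903444e-05,  1.57082011e+00]), 'force': array([-0.60261506, -0.02377654,  0.13047077]), 'moment': array([-0.07444864,  0.03357578,  0.02901605]), 'grip_width': 0.09404645861801937}
```

View pics/scene0.png

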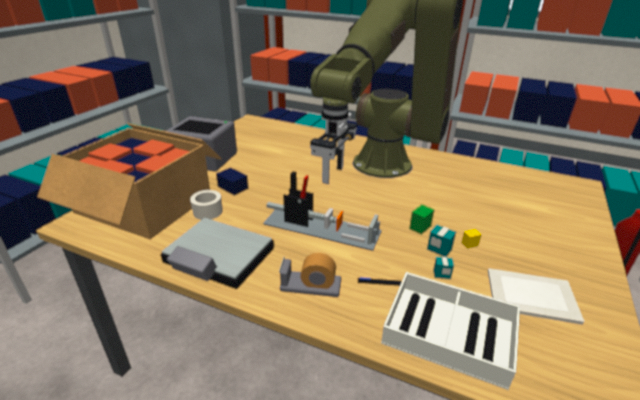

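View pics/side0.png

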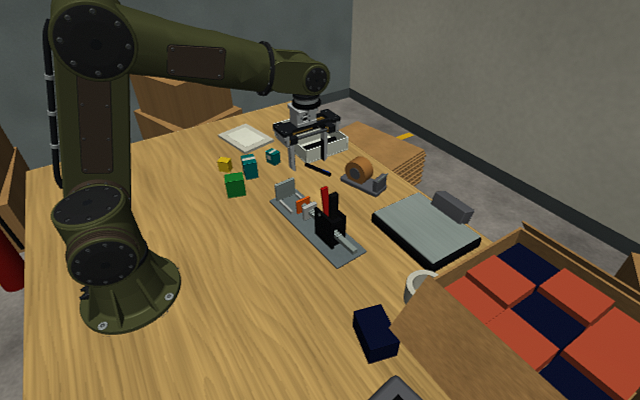

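View pics/wrist0.png

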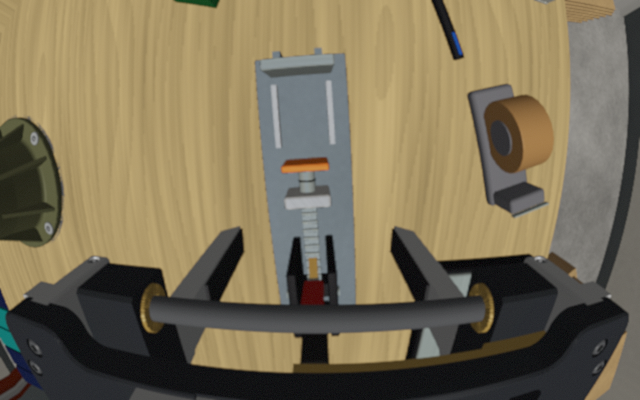

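```bash
python3 - <<'E'
from h import *
p=load('scene0')[0]; a=cv2.resize(p[190:290,390:500],None,fx=5,fy=5,interpolation=cv2.INTER_CUBIC)
b=load('side0')[0]; b=cv2.resize(b[140:205,205:290],None,fx=5,fy=5,interpolation=cv2.INTER_CUBIC)
cv2.imwrite('pics/z1.png',a);cv2.imwrite('pics/z2.png',b)
w=load('wrist0')[0]; cv2.imwrite('pics/z3.png',cv2.resize(w[40:310,240:370],None,fx=2.2,fy=2.2,interpolation=cv2.INTER_CUBIC))
E
```

```text
(no output)
```

View pics/z1.png

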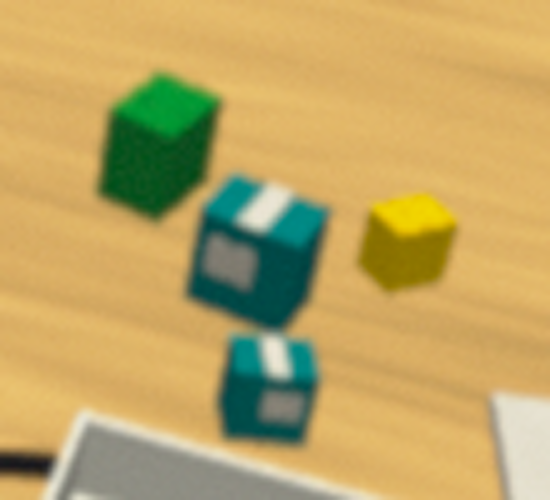

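View pics/z2.png

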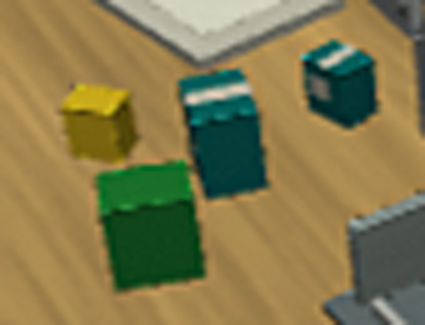

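View pics/z3.png

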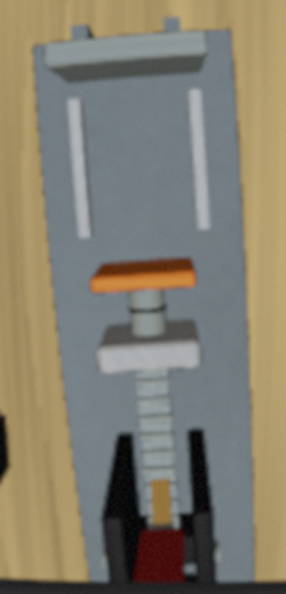

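```bash
python3 - <<'E'
from h import *
S=lambda x,y:onz('scene0',390+(x+.5)/5-.5,190+(y+.5)/5-.5,.07)
c=[S(*q) for q in [(237,175),(329,208),(303,249),(204,213)]]
print(np.round(c,3), np.mean(c,0)); print([np.round(c[(i+1)%4]-c[i],3) for i in range(4)])
for z in [0.07]:
  D=lambda x,y:onz('side0',205+(x+.5)/5-.5,140+(y+.5)/5-.5,z)
  c=[D(*q) for q in [(179,78),(240,68),(258,112),(192,124)]]
  print(np.round(c,3), np.mean(c,0)); print([np.round(c[(i+1)%4]-c[i],3) for i in range(4)])
W=lambda x,y,z:onz('wrist0',240+(x+.5)/2.2-.5,40+(y+.5)/2.2-.5,z,True)
for n,q in dict(railLt=(73,98,.02),railLb=(84,237,.02),railRt=(195,90,.02),railRb=(204,228,.02),plLt=(35,45,.008),plLb=(80,540,.008),plRt=(230,30,.008),plRb=(253,540,.008),anvTopFL=(47,68,.074),anvTopFR=(205,57,.074),padL=(91,282,.069),padR=(194,276,.069),padFL=(96,265,.069),padFR=(194,260,.069),headFL=(104,333,.06),headFR=(196,322,.06)).items(): print(n,W(*q).round(4))
E
```

```text
[[0.46  0.314 0.07 ]
 [0.47  0.371 0.07 ]
 [0.518 0.364 0.07 ]
 [0.508 0.304 0.07 ]] [0.48900433 0.33810575 0.07      ]
[array([0.01 , 0.057, 0.   ]), array([ 0.048, -0.007,  0.   ]), array([-0.01, -0.06,  0.  ]), array([-0.048,  0.01 ,  0.   ])]
[[0.47  0.369 0.07 ]
 [0.514 0.357 0.07 ]
 [0.5   0.293 0.07 ]
 [0.453 0.305 0.07 ]] [0.48407195 0.33099418 0.07      ]
[array([ 0.044, -0.012,  0.   ]), array([-0.014, -0.063,  0.   ]), array([-0.046,  0.012,  0.   ]), array([0.016, 0.064, 0.   ])]
railLt [0.498  0.1149 0.02  ]
railLb [0.503  0.0402 0.02  ]
railRt [0.5621 0.1184 0.02  ]
railRb [0.5671 0.0448 0.02  ]
plLt [0.4752 0.1471 0.008 ]
plLb [ 0.4916 -0.152   0.008 ]
plRt [0.5815 0.154  0.008 ]
plRb [ 0.6022 -0.1517  0.008 ]
anvTopFL [0.4938 0.1238 0.074 ]
anvTopFR [0.5646 0.1276 0.074 ]
padL [0.5122 0.0241 0.069 ]
padR [0.5603 0.0268 0.069 ]
padFL [0.5147 0.0321 0.069 ]
padFR [0.5602 0.0343 0.069 ]
headFL [ 0.5169 -0.0028  0.06  ]
headFR [0.5617 0.0027 0.06  ]
```

```bash
python3 - <<'E'
from h import *
S=lambda x,y,z:onz('scene0',390+(x+.5)/5-.5,190+(y+.5)/5-.5,z).round(3)
print('green base',[S(*q,0) for q in [(97,193),(155,217),(203,182)]],'teal2',[S(*q,0) for q in [(222,430),(303,443)]],'yel',[S(*q,0) for q in [(362,262),(390,290)]])
E
python3 -m pendant '[{"rz":1,"tx":0.7,"grip":-1},{"rz":1,"tx":0.8},{"rz":0.9,"tx":0.8},{"tx":0.9,"ty":-0.2}]' 20
python3 - <<'E'
from h import *
print(ctrl.get_obs()['ee_pos'],ctrl.get_obs()['eef_rot'],ctrl.get_obs()['grip_width'])
E
```

```text
green base [array([0.416, 0.225, 0.   ]), array([0.425, 0.266, 0.   ]), array([0.372, 0.286, 0.   ])] teal2 [array([0.611, 0.347, 0.   ]), array([0.602, 0.391, 0.   ])] yel [array([0.415, 0.396, 0.   ]), array([0.437, 0.416, 0.   ])]
[5.49880428e-01 1.03303677e-05 3.02225724e-01] [-3.14069368e+00 -5.02903444e-05  1.57082011e+00] 0.09404645861801937$[0]: bad value
```

```bash

python3 -m pendant '[{"rx":0,"ry":0,"rz":1,"tx":0.7,"ty":0,"tz":0,"grip":-1},{"rx":0,"ry":0,"rz":1,"tx":0.8,"ty":0,"tz":0,"grip":-1},{"rx":0,"ry":0,"rz":0.9,"tx":0.8,"ty":0,"tz":0,"grip":-1},{"rx":0,"ry":0,"rz":0,"tx":0.9,"ty":-0.2,"tz":0,"grip":-1}]' 20
python3 - <<'E'
from h import *
print(ctrl.get_obs()['ee_pos'],ctrl.get_obs()['eef_rot'],ctrl.get_obs()['grip_width'])
E
```

```text
time_s: 0.48
ee_pos: [0.5567, 0.127, 0.3014]
eef_rot: [-3.14, 0.002, 1.35]
force: [-0.1, 0.2, 0.0]
grip_width: 0.0941
[0.5566869  0.1270096  0.30136663] [-3.13951103e+00  1.57209508e-03  1.35037423e+00] 0.09414879980584942
```

```bash
cat >> h.py <<'E'
from scipy.spatial.transform import Rotation as Ro
def plan(P,yaw=None):
    o=ctrl.get_obs(); R=Ro.from_euler('xyz',o['eef_rot']); 
    d=R.inv().apply(np.asarray(P)-o['ee_pos'])/.04
    print('t',round(o['time_s'],2),'pos',o['ee_pos'].round(4),'rot',o['eef_rot'].round(4),'w',round(o['grip_width'],4),'F',o['force'].round(1))
    print('shift units',d.round(2))
    if yaw is not None:
        r=(R.inv()*Ro.from_euler('xyz',[np.pi,0,yaw])).as_rotvec(degrees=True)/4; print('turn units',r.round(2))
E
python3 - <<'E'
from h import *
plan([.4865,.30,.30],1.37)
E
```

```text
t 0.48 pos [0.5567 0.127  0.3014] rot [-3.1395e+00  1.6000e-03  1.3504e+00] w 0.0941 F [-0.1  0.2  0. ]
shift units [ 3.84 -2.66  0.03]
turn units [-0.03  0.02 -0.28]
```

```bash

python3 -m pendant '[{"rx":0,"ry":0,"rz":-0.28,"tx":0.9,"ty":-0.6,"tz":0,"grip":-1},{"rx":0,"ry":0,"rz":0,"tx":0.9,"ty":-0.6,"tz":0,"grip":-1},{"rx":0,"ry":0,"rz":0,"tx":0.9,"ty":-0.6,"tz":0,"grip":-1},{"rx":0,"ry":0,"rz":0,"tx":0.9,"ty":-0.6,"tz":0,"grip":-1},{"rx":0,"ry":0,"rz":0,"tx":0.3,"ty":-0.3,"tz":0,"grip":-1},{"rx":0,"ry":0,"rz":0,"tx":0,"ty":0,"tz":0,"grip":-1}]' 20
python3 - <<'E'
from h import *
plan([.4865,.3345,.30],1.37)
snap('wrist','wrist1.png')
E
```

```text
time_s: 0.98
ee_pos: [0.4817, 0.3039, 0.2991]
eef_rot: [-3.136, 0.003, 1.373]
force: [-0.7, -0.5, 0.2]
grip_width: 0.0942
t 0.98 pos [0.4817 0.3039 0.2991] rot [-3.1361e+00  2.8000e-03  1.3734e+00] w 0.0942 F [-0.7 -0.5  0.2]
shift units [ 0.77 -0.03 -0.02]
turn units [-0.08  0.04  0.05]
```

View pics/wrist1.png

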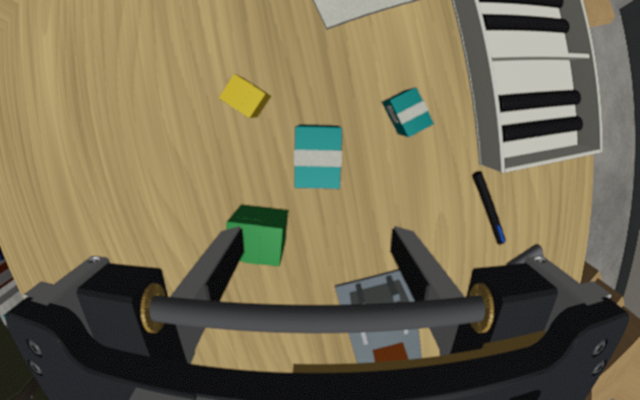

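```bash
python3 - <<'E'
from h import *
p,_,_=load('wrist1'); h=cv2.cvtColor(p,cv2.COLOR_BGR2HSV); roi=np.zeros(h.shape[:2],np.uint8); roi[115:200,280:355]=1
m=((roi>0)&~((h[...,0]>10)&(h[...,0]<30)&(h[...,1]>60))).astype(np.uint8)
r=max(cv2.findContours(m,0,1)[0],key=cv2.contourArea); rr=cv2.minAreaRect(r); b=cv2.boxPoints(rr); print(rr,b)
c=np.array([onz('wrist1',*q,.07,True) for q in b]); print(c.round(4),c.mean(0).round(4),[np.round(c[(i+1)%4]-c[i],3) for i in range(4)])
E
```

```text
((317.4206848144531, 156.67303466796875), (48.20993423461914, 63.7050895690918), 1.432096242904663) [[292.5272   187.9132  ]
 [294.1193   124.228004]
 [342.31418  125.43288 ]
 [340.72208  189.11807 ]]
[[0.4557 0.3121 0.07  ]
 [0.4709 0.3754 0.07  ]
 [0.5175 0.365  0.07  ]
 [0.5041 0.3012 0.07  ]] [0.487  0.3384 0.07  ] [array([0.015, 0.063, 0.   ]), array([ 0.047, -0.01 ,  0.   ]), array([-0.013, -0.064,  0.   ]), array([-0.048,  0.011,  0.   ])]
```

```bash

python3 -m pendant '[{"rx":0,"ry":0,"rz":0.28,"tx":0.8,"ty":0,"tz":0.5,"grip":-1},{"rx":0,"ry":0,"rz":0,"tx":0,"ty":0,"tz":0.9,"grip":-1},{"rx":0,"ry":0,"rz":0,"tx":0,"ty":0,"tz":0.7,"grip":-1},{"rx":0,"ry":0,"rz":0,"tx":0,"ty":0,"tz":0,"grip":-1}]' 20
python3 - <<'E'
from h import *
plan([.487,.337,.123],1.354)
E
```

```text
time_s: 1.37
ee_pos: [0.4914, 0.332, 0.214]
eef_rot: [-3.14, 0.0, 1.35]
force: [-1.3, 0.2, -1.4]
grip_width: 0.0942
t 1.37 pos [0.4914 0.332  0.214 ] rot [-3.1403e+00  5.0000e-04  1.3501e+00] w 0.0942 F [-1.3  0.2 -1.4]
shift units [ 0.1  -0.13  2.27]
turn units [-0.02  0.01 -0.06]
```

```bash

python3 -m pendant '[{"rx":0,"ry":0,"rz":0,"tx":0.1,"ty":-0.13,"tz":0.4,"grip":-1},{"rx":0,"ry":0,"rz":0,"tx":0,"ty":0,"tz":0.7,"grip":-1},{"rx":0,"ry":0,"rz":0,"tx":0,"ty":0,"tz":0.7,"grip":-1},{"rx":0,"ry":0,"rz":0,"tx":0,"ty":0,"tz":0.4,"grip":-1},{"rx":0,"ry":0,"rz":0,"tx":0,"ty":0,"tz":0,"grip":-1}]' 15
python3 - <<'E'
from h import *
plan([.487,.337,.123],1.354)
snap('wrist','wrist2.png')
E
```

```text
time_s: 1.78
ee_pos: [0.4924, 0.332, 0.1285]
eef_rot: [3.139, -0.002, 1.344]
force: [0.5, -0.4, -0.8]
grip_width: 0.0941
t 1.78 pos [0.4924 0.332  0.1285] rot [ 3.1395e+00 -1.6000e-03  1.3438e+00] w 0.0941 F [ 0.5 -0.4 -0.8]
shift units [ 0.09 -0.16  0.14]
turn units [ 0.03 -0.02 -0.15]
```

View pics/wrist2.png

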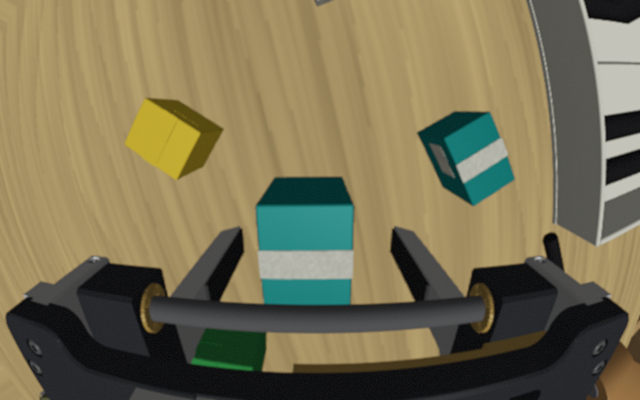

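```bash

python3 -m pendant '[{"rx":0,"ry":0,"rz":-0.15,"tx":0.15,"ty":-0.2,"tz":0.14,"grip":-1},{"rx":0,"ry":0,"rz":0,"tx":0,"ty":0,"tz":0,"grip":-1}]' 15
python3 - <<'E'
from h import *
print(onz('wrist2',306,264,.07,True))
plan([.487,.337,.123],1.354)
E
```

```text
time_s: 2.0
ee_pos: [0.4879, 0.3397, 0.1276]
eef_rot: [3.136, -0.005, 1.353]
force: [0.5, -0.4, -0.0]
grip_width: 0.0942
[0.48774965 0.33865138 0.07      ]
t 2.0 pos [0.4879 0.3397 0.1276] rot [ 3.1356 -0.0051  1.3528] w 0.0942 F [ 0.5 -0.4 -0. ]
shift units [-0.07 -0.01  0.12]
turn units [ 0.09 -0.07 -0.02]
```

```bash

python3 -m pendant '[{"rx":0.09,"ry":-0.07,"rz":0,"tx":0,"ty":0,"tz":0.2,"grip":-1},{"rx":0,"ry":0,"rz":0,"tx":0,"ty":0,"tz":0,"grip":0},{"rx":0,"ry":0,"rz":0,"tx":0,"ty":0,"tz":0,"grip":1},{"rx":0,"ry":0,"rz":0,"tx":0,"ty":0,"tz":0,"grip":1},{"rx":0,"ry":0,"rz":0,"tx":0,"ty":0,"tz":0,"grip":1},{"rx":0,"ry":0,"rz":0,"tx":0,"ty":0,"tz":0,"grip":1}]' 15
python3 -m pendant '[{"rx":0,"ry":0,"rz":0,"tx":0,"ty":0,"tz":0,"grip":1},{"rx":0,"ry":0,"rz":0,"tx":0,"ty":0,"tz":0,"grip":1}]' 15
python3 - <<'E'
from h import *
plan([.487,.337,.123],1.354)
E
```

```text
time_s: 2.5
ee_pos: [0.4892, 0.3407, 0.1234]
eef_rot: [3.138, -0.004, 1.354]
force: [0.2, 0.4, 0.2]
grip_width: 0.0642
time_s: 2.67
ee_pos: [0.4892, 0.3408, 0.1237]
eef_rot: [3.138, -0.004, 1.354]
force: [-0.4, -0.8, -0.7]
grip_width: 0.0513
t 2.67 pos [0.4892 0.3408 0.1237] rot [ 3.1377 -0.0042  1.3538] w 0.0513 F [-0.4 -0.8 -0.7]
shift units [-0.1  -0.03  0.02]
turn units [ 0.06 -0.06 -0.  ]
```

```bash

python3 -m pendant '[{"rx":0,"ry":0,"rz":0,"tx":0,"ty":0,"tz":0,"grip":1},{"rx":0,"ry":0,"rz":0,"tx":0,"ty":0,"tz":0,"grip":1},{"rx":0,"ry":0,"rz":0,"tx":0,"ty":0,"tz":0,"grip":1}]' 15
python3 - <<'E'
from h import *
plan([.487,.337,.25],1.354)
E
```

```text
time_s: 2.92
ee_pos: [0.4892, 0.3407, 0.1237]
eef_rot: [3.138, -0.004, 1.354]
force: [0.3, -0.1, -0.6]
grip_width: 0.0476
t 2.92 pos [0.4892 0.3407 0.1237] rot [ 3.138  -0.0042  1.3536] w 0.0476 F [ 0.3 -0.1 -0.6]
shift units [-0.09 -0.02 -3.16]
turn units [ 0.05 -0.06 -0.01]
```

```bash

python3 -m pendant '[{"rx":0,"ry":0,"rz":0,"tx":0,"ty":0,"tz":-0.4,"grip":1},{"rx":0,"ry":0,"rz":0,"tx":0,"ty":0,"tz":-0.8,"grip":1},{"rx":0,"ry":0,"rz":0,"tx":0,"ty":0,"tz":-0.9,"grip":1},{"rx":0,"ry":0,"rz":0,"tx":0,"ty":0,"tz":-0.8,"grip":1},{"rx":0,"ry":0,"rz":0,"tx":0,"ty":0,"tz":-0.4,"grip":1},{"rx":0,"ry":0,"rz":0,"tx":0,"ty":0,"tz":0,"grip":1}]' 20
python3 - <<'E'
from h import *
plan([.5315,.088,.25],1.633)
E
```

```text
time_s: 3.42
ee_pos: [0.4874, 0.3394, 0.2571]
eef_rot: [-3.139, 0.003, 1.354]
force: [-0.9, -0.8, -2.8]
grip_width: 0.0476
t 3.42 pos [0.4874 0.3394 0.2571] rot [-3.1385e+00  2.5000e-03  1.3536e+00] w 0.0476 F [-0.9 -0.8 -2.8]
shift units [-5.9   2.43  0.18]
turn units [-0.05  0.03 -4.  ]
```

```bash

python3 -m pendant '[{"rx":0,"ry":0,"rz":-0.6,"tx":-0.5,"ty":0.2,"tz":0,"grip":1},{"rx":0,"ry":0,"rz":-0.7,"tx":-0.8,"ty":0.3,"tz":0,"grip":1},{"rx":0,"ry":0,"rz":-0.7,"tx":-0.8,"ty":0.3,"tz":0,"grip":1},{"rx":0,"ry":0,"rz":-0.7,"tx":-0.8,"ty":0.3,"tz":0,"grip":1},{"rx":0,"ry":0,"rz":-0.7,"tx":-0.8,"ty":0.2,"tz":0,"grip":1},{"rx":0,"ry":0,"rz":-0.6,"tx":-0.6,"ty":0.1,"tz":0,"grip":1},{"rx":0,"ry":0,"rz":0,"tx":-0.2,"ty":0,"tz":0,"grip":1},{"rx":0,"ry":0,"rz":0,"tx":0,"ty":0,"tz":0,"grip":1}]' 20
python3 - <<'E'
from h import *
plan([.5315,.088,.25],1.633)
snap('wrist','wrist3.png');snap('side','side3.png');snap('scene','scene3.png')
E
```

```text
time_s: 4.08
ee_pos: [0.5257, 0.1471, 0.2466]
eef_rot: [-3.127, 0.003, 1.649]
force: [-0.1, -0.0, -2.5]
grip_width: 0.0479
t 4.08 pos [0.5257 0.1471 0.2466] rot [-3.1275  0.0033  1.6493] w 0.0479 F [-0.1 -0.  -2.5]
shift units [-1.49  0.03 -0.08]
turn units [-0.2   0.05  0.23]
```

View pics/wrist3.png

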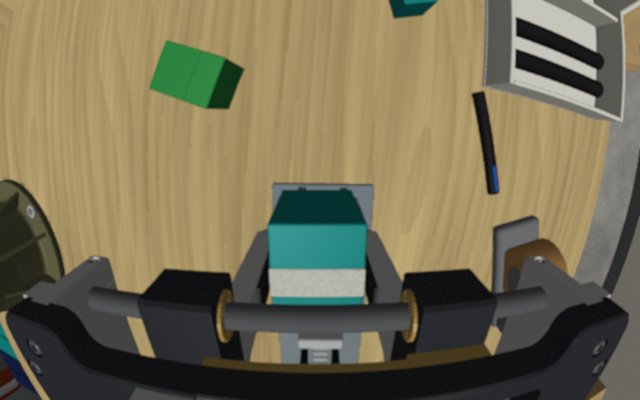

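View pics/side3.png

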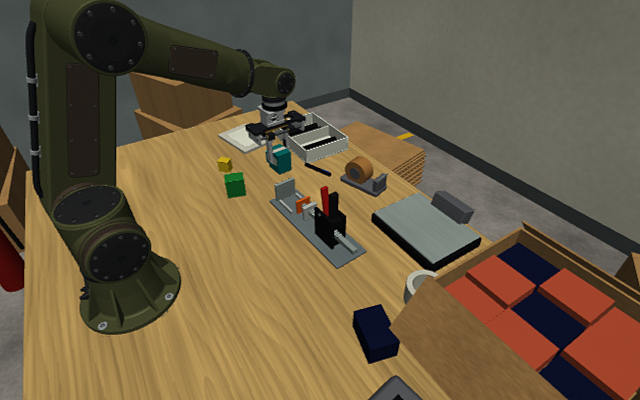

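View pics/scene3.png

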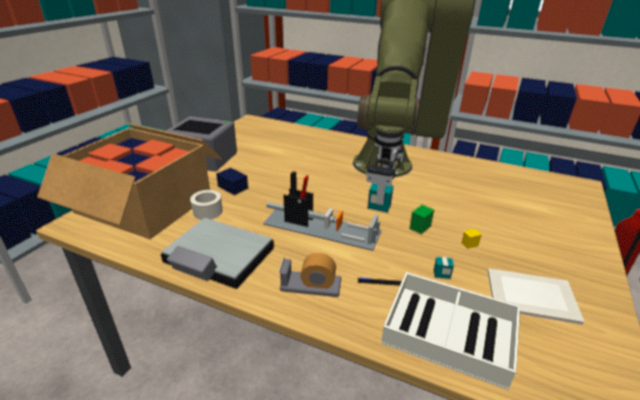

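```bash
python3 - <<'E'
from h import *
o,d=ctrl.get_obs(),0
p=onz('wrist3',318,282.5,.193,True); print('label',p)
R=Ro.from_euler('xyz',[-3.1275,.0033,1.6493]); print(R.inv().apply(p-np.array([.5257,.1471,.2466])))
a,b=onz('wrist3',273,184,.008,True),onz('wrist3',373,184,.008,True); print(a,b,(a+b)/2)
# check nest in scene/side: project anvil corners
y=np.array([-.062,.998,0]);x=np.array([.998,.062,0]);N=np.array([.5315,.094,0])
p=load('side3')[0].copy(); q=load('scene3')[0].copy()
for im,n in((p,'side3'),(q,'scene3')):
  for P in [N+.032*y+sx*.037*x+[0,0,z] for sx in(-1,1) for z in(.008,.074)]+[N+.069*y+sx*.055*x+[0,0,.008] for sx in(-1,1)]+[N-.305*y+sx*.055*x+[0,0,.008] for sx in(-1,1)]:
    u,v=proj(n,P); im[int(round(v)),int(round(u))]=(0,0,255)
cv2.imwrite('pics/a.png',np.vstack([cv2.resize(p[170:270,260:375],None,fx=4,fy=4,interpolation=0)[:,:460],cv2.resize(q[180:260,260:385],None,fx=3.68,fy=3.68,interpolation=0)[:,:460]])[:600])
E
```

```text
label [0.52529677 0.14457394 0.193     ]
[-0.00230976  0.00015542  0.05361105]
[0.47489976 0.14811675 0.008     ] [0.58087437 0.15692389 0.008     ] [0.52788706 0.15252032 0.008     ]
```

View pics/a.png

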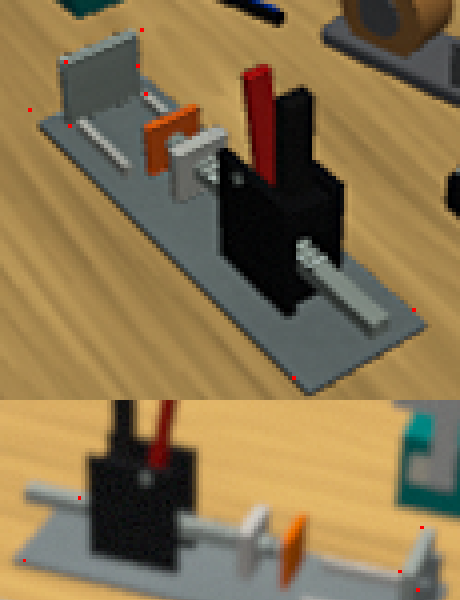

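```bash
python3 - <<'E'
from h import *
q=load('scene0')[0]; cv2.imwrite('pics/z4.png',cv2.resize(q[200:255,330:390],None,fx=8,fy=8,interpolation=cv2.INTER_CUBIC))
q=load('side0')[0]; cv2.imwrite('pics/z5.png',cv2.resize(q[170:225,265:325],None,fx=8,fy=8,interpolation=cv2.INTER_CUBIC))
y=np.array([-.062,.998,0]);x=np.array([.998,.062,0]);N=np.array([.5315,.094,0])
for P in [N+.032*y+sx*.037*x+[0,0,z] for sx in(-1,1) for z in(.008,.074)]:
  u,v=proj('scene0',P);s,t=proj('side0',P); print(P.round(3),(u-330+.5)*8,(v-200+.5)*8,(s-265+.5)*8,(t-170+.5)*8)
E
```

```text
[0.493 0.124 0.008] 344.8973559330466 249.46323444211566 101.68131223631417 250.2388481940502
[0.493 0.124 0.074] 359.0636316353848 113.4424187368354 88.54429232155735 125.05572419012879
[0.566 0.128 0.008] 295.0625323035415 353.93608795778573 248.30743193880653 186.78955478661464
[0.566 0.128 0.074] 308.4717070474071 214.3577089210155 240.22641476048238 62.84097506263606
```

View pics/z4.png

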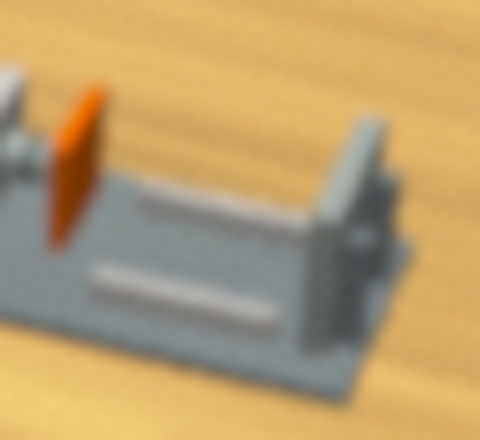

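View pics/z5.png

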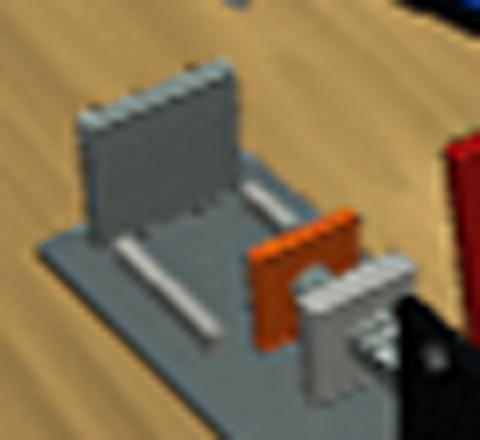

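```bash

python3 -m pendant '[{"rx":-0.2,"ry":0,"rz":0.23,"tx":-0.5,"ty":0,"tz":0,"grip":1},{"rx":0,"ry":0,"rz":0,"tx":-0.6,"ty":0,"tz":0,"grip":1},{"rx":0,"ry":0,"rz":0,"tx":-0.3,"ty":0,"tz":0,"grip":1},{"rx":0,"ry":0,"rz":0,"tx":0,"ty":0,"tz":0,"grip":1}]' 20
python3 - <<'E'
from h import *
plan([.5315,.091,.25],1.633)
E
```

```text
time_s: 4.57
ee_pos: [0.5289, 0.0978, 0.2465]
eef_rot: [3.141, 0.002, 1.64]
force: [0.1, 0.6, -2.6]
grip_width: 0.0477
t 4.57 pos [0.5289 0.0978 0.2465] rot [3.1407e+00 2.1000e-03 1.6403e+00] w 0.0477 F [ 0.1  0.6 -2.6]
shift units [-0.18  0.05 -0.09]
turn units [0.01 0.03 0.11]
```

```bash

python3 -m pendant '[{"rx":0,"ry":0,"rz":0.11,"tx":-0.25,"ty":0.07,"tz":0.3,"grip":1},{"rx":0,"ry":0,"rz":0,"tx":0,"ty":0,"tz":0.5,"grip":1},{"rx":0,"ry":0,"rz":0,"tx":0,"ty":0,"tz":0.5,"grip":1},{"rx":0,"ry":0,"rz":0,"tx":0,"ty":0,"tz":0.3,"grip":1},{"rx":0,"ry":0,"rz":0,"tx":0,"ty":0,"tz":0,"grip":1}]' 20
python3 - <<'E'
from h import *
plan([.5315,.091,.1317],1.633)
snap('wrist','wrist4.png')
E
```

```text
time_s: 4.98
ee_pos: [0.5331, 0.0907, 0.1777]
eef_rot: [3.139, 0.001, 1.633]
force: [0.3, -0.5, -3.1]
grip_width: 0.0479
t 4.98 pos [0.5331 0.0907 0.1777] rot [3.1387e+00 1.1000e-03 1.6329e+00] w 0.0479 F [ 0.3 -0.5 -3.1]
shift units [ 0.01 -0.04  1.15]
turn units [ 0.04  0.02 -0.  ]
```

View pics/wrist4.png

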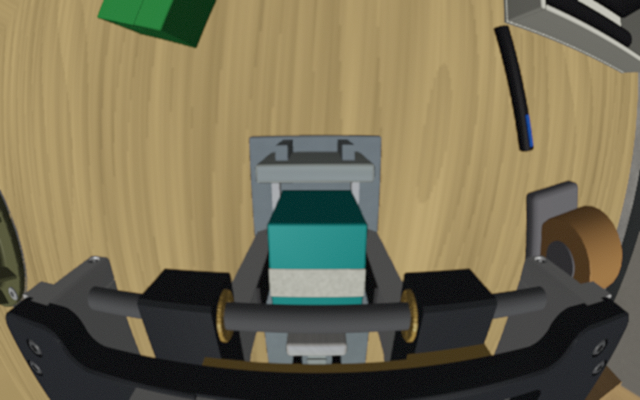

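```bash

python3 -m pendant '[{"rx":0,"ry":0,"rz":0,"tx":0,"ty":-0.05,"tz":0.3,"grip":1},{"rx":0,"ry":0,"rz":0,"tx":0,"ty":0,"tz":0.4,"grip":1},{"rx":0,"ry":0,"rz":0,"tx":0,"ty":0,"tz":0.2,"grip":1},{"rx":0,"ry":0,"rz":0,"tx":0,"ty":0,"tz":0,"grip":1}]' 20
python3 - <<'E'
from h import *
plan([.5315,.091,.1317],1.633)
snap('wrist','wrist5.png')
E
```

```text
time_s: 5.37
ee_pos: [0.5328, 0.0923, 0.1435]
eef_rot: [3.134, 0.001, 1.634]
force: [0.1, 0.0, -3.9]
grip_width: 0.0481
t 5.37 pos [0.5328 0.0923 0.1435] rot [3.1342e+00 7.0000e-04 1.6340e+00] w 0.0481 F [ 0.1  0.  -3.9]
shift units [-0.03 -0.04  0.3 ]
turn units [0.11 0.01 0.01]
```

View pics/wrist5.png

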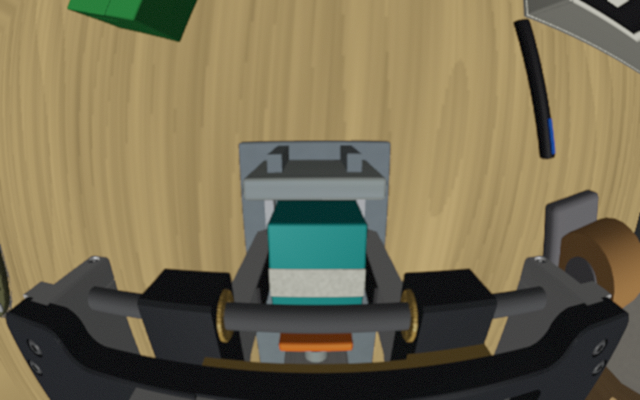

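```bash

python3 -m pendant '[{"rx":0.11,"ry":0,"rz":0,"tx":-0.03,"ty":-0.03,"tz":0.13,"grip":1},{"rx":0,"ry":0,"rz":0,"tx":0,"ty":0,"tz":0.13,"grip":1},{"rx":0,"ry":0,"rz":0,"tx":0,"ty":0,"tz":0,"grip":1}]' 20
python3 - <<'E'
from h import *
plan([.5315,.091,.1317],1.633)
E
```

```text
time_s: 5.67
ee_pos: [0.5329, 0.0913, 0.1354]
eef_rot: [3.139, 0.001, 1.634]
force: [0.2, -0.4, -3.0]
grip_width: 0.048
t 5.67 pos [0.5329 0.0913 0.1354] rot [3.1385e+00 5.0000e-04 1.6342e+00] w 0.048 F [ 0.2 -0.4 -3. ]
shift units [-0.   -0.04  0.09]
turn units [0.04 0.01 0.02]
```

```bash

python3 -m pendant '[{"rx":0,"ry":0,"rz":0,"tx":0,"ty":0,"tz":0.07,"grip":1},{"rx":0,"ry":0,"rz":0,"tx":0,"ty":0,"tz":0.03,"grip":1},{"rx":0,"ry":0,"rz":0,"tx":0,"ty":0,"tz":0,"grip":1}]' 20
python3 - <<'E'
from h import *
plan([.5315,.091,.1317],1.633)
E
```

```text
time_s: 5.92
ee_pos: [0.5333, 0.0912, 0.1318]
eef_rot: [3.137, 0.0, 1.634]
force: [-0.5, -0.2, -2.4]
grip_width: 0.0476
t 5.92 pos [0.5333 0.0912 0.1318] rot [3.1373e+00 5.0000e-04 1.6340e+00] w 0.0476 F [-0.5 -0.2 -2.4]
shift units [-0.   -0.04  0.  ]
turn units [0.06 0.01 0.01]
```

```bash

python3 -m pendant '[{"rx":0,"ry":0,"rz":0,"tx":0,"ty":0,"tz":0.03,"grip":1},{"rx":0,"ry":0,"rz":0,"tx":0,"ty":0,"tz":0,"grip":1}]' 20
python3 -m pendant '[{"rx":0,"ry":0,"rz":0,"tx":0,"ty":0,"tz":0.03,"grip":1},{"rx":0,"ry":0,"rz":0,"tx":0,"ty":0,"tz":0,"grip":1}]' 20
```

```text
time_s: 6.08
ee_pos: [0.5336, 0.0911, 0.1321]
eef_rot: [3.137, 0.001, 1.634]
force: [0.2, 0.0, -3.0]
grip_width: 0.0479
time_s: 6.25
ee_pos: [0.5339, 0.0911, 0.1319]
eef_rot: [3.135, 0.001, 1.634]
force: [-0.1, -0.1, -2.8]
grip_width: 0.048
```

```bash

python3 -m pendant '[{"rx":0,"ry":0,"rz":0,"tx":0,"ty":-0.04,"tz":0.07,"grip":1},{"rx":0,"ry":0,"rz":0,"tx":0,"ty":0,"tz":0,"grip":1}]' 20
python3 -m pendant '[{"rx":0.1,"ry":0,"rz":0,"tx":0,"ty":-0.04,"tz":0.07,"grip":1},{"rx":0,"ry":0,"rz":0,"tx":0,"ty":0,"tz":0,"grip":1}]' 20
```

```text
time_s: 6.42
ee_pos: [0.5341, 0.091, 0.1318]
eef_rot: [3.129, 0.001, 1.634]
force: [-0.9, 0.3, -2.9]
grip_width: 0.0483
time_s: 6.58
ee_pos: [0.5343, 0.0911, 0.1313]
eef_rot: [3.129, 0.0, 1.634]
force: [-0.3, -0.5, -2.6]
grip_width: 0.0479
```

```bash

python3 - <<'E'
from h import *
plan([.5315,.091,.1317],1.633); print(ctrl.get_obs()['moment'])
snap('wrist','wrist6.png')
q=snap('side','side6.png'); s=snap('scene','scene6.png')
cv2.imwrite('pics/b.png',np.hstack([cv2.resize(q[130:230,240:320],None,fx=5,fy=5,interpolation=cv2.INTER_CUBIC),cv2.resize(s[170:270,320:400],None,fx=5,fy=5,interpolation=cv2.INTER_CUBIC)]))
E
```

```text
t 6.58 pos [0.5343 0.0911 0.1313] rot [3.1292e+00 4.0000e-04 1.6338e+00] w 0.0479 F [-0.3 -0.5 -2.6]
shift units [ 0.   -0.07 -0.01]
turn units [0.18 0.01 0.01]
[0.02979288 0.05752626 0.03707186]
```

View pics/b.png

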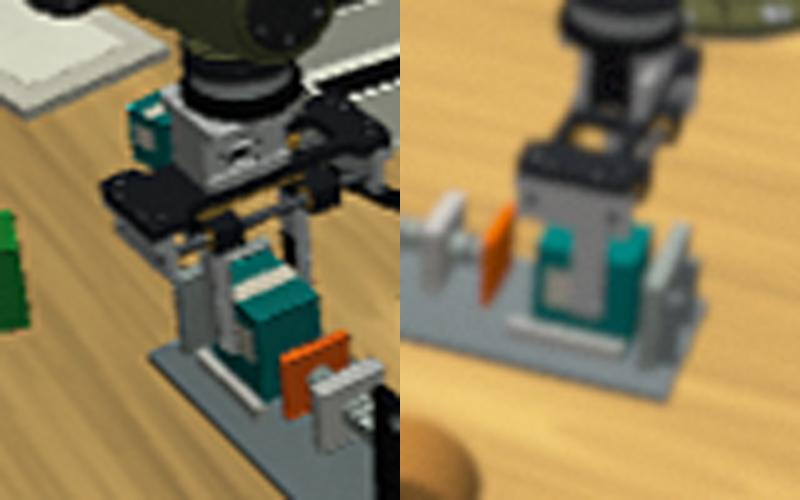

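View pics/wrist6.png

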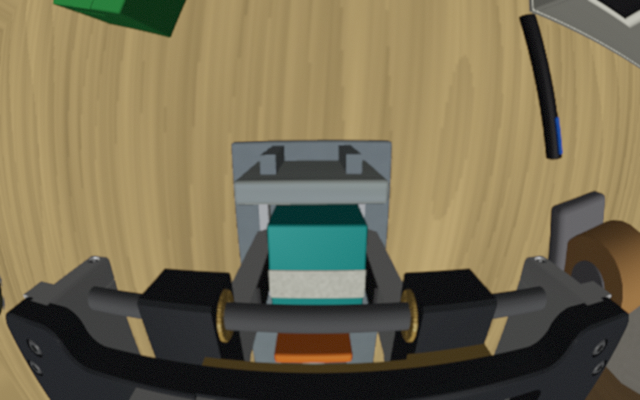

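```bash

python3 -m pendant '[{"rx":0.18,"ry":0,"rz":0,"tx":0,"ty":-0.06,"tz":0.08,"grip":1},{"rx":0.1,"ry":0,"rz":0,"tx":0,"ty":-0.04,"tz":0.08,"grip":1}]' 20
python3 -m pendant '[{"rx":0,"ry":0,"rz":0,"tx":0,"ty":0,"tz":0,"grip":1}]' 20
```

```text
time_s: 6.9
ee_pos: [0.5348, 0.0911, 0.1301]
eef_rot: [3.134, 0.0, 1.634]
force: [-5.9, -1.8, 33.3]
grip_width: 0.048
time_s: 6.98
ee_pos: [0.5352, 0.0911, 0.1308]
eef_rot: [3.133, 0.0, 1.634]
force: [0.3, -0.4, -1.8]
grip_width: 0.0482
```

```bash

python3 -m pendant '[{"rx":0,"ry":0,"rz":0,"tx":0,"ty":0,"tz":0,"grip":-0.2},{"rx":0,"ry":0,"rz":0,"tx":0,"ty":0,"tz":0,"grip":-0.5},{"rx":0,"ry":0,"rz":0,"tx":0,"ty":0,"tz":0,"grip":-1},{"rx":0,"ry":0,"rz":0,"tx":0,"ty":0,"tz":0,"grip":-1},{"rx":0,"ry":0,"rz":0,"tx":0,"ty":0,"tz":0,"grip":-1}]' 20
python3 - <<'E'
from h import *
plan([.5315,.091,.1317],1.633); snap('wrist','wrist7.png')
E
```

```text
time_s: 7.4
ee_pos: [0.5344, 0.0911, 0.1293]
eef_rot: [3.136, 0.0, 1.634]
force: [0.8, 0.8, 0.3]
grip_width: 0.0779
t 7.4 pos [0.5344 0.0911 0.1293] rot [3.1357e+00 2.0000e-04 1.6338e+00] w 0.0779 F [0.8 0.8 0.3]
shift units [ 0.   -0.07 -0.06]
turn units [0.09 0.   0.01]
```

View pics/wrist7.png

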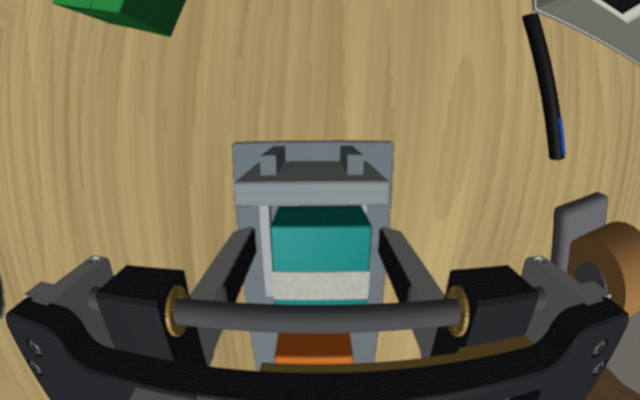

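```bash

python3 -m pendant '[{"rx":0,"ry":0,"rz":0,"tx":0,"ty":0,"tz":-0.5,"grip":-1},{"rx":0,"ry":0,"rz":0,"tx":0,"ty":0,"tz":-0.9,"grip":-1},{"rx":0,"ry":0,"rz":0,"tx":0,"ty":0,"tz":-0.9,"grip":-1},{"rx":0,"ry":0,"rz":0,"tx":0,"ty":0,"tz":-0.9,"grip":-1},{"rx":0,"ry":0,"rz":0,"tx":0,"ty":0,"tz":-0.9,"grip":-1},{"rx":0,"ry":0,"rz":0,"tx":0,"ty":0,"tz":-0.9,"grip":-1},{"rx":0,"ry":0,"rz":0,"tx":0,"ty":0,"tz":-0.3,"grip":-1}]' 20
python3 - <<'E'
from h import *
snap('wrist','wrist8.png')
q=load('side0')[0]; s=load('scene0')[0]
cv2.imwrite('pics/b.png',np.hstack([cv2.resize(q[180:240,300:360],None,fx=6,fy=6,interpolation=cv2.INTER_CUBIC),cv2.resize(s[165:225,270:330],None,fx=6,fy=6,interpolation=cv2.INTER_CUBIC)]))
E
```

```text
time_s: 8.03
ee_pos: [0.5314, 0.0909, 0.3453]
eef_rot: [-3.135, 0.001, 1.634]
force: [-0.1, -0.4, 0.2]
grip_width: 0.0939
```

View pics/b.png

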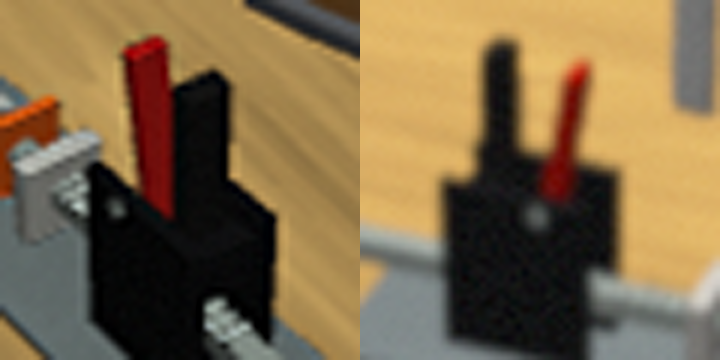

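View pics/wrist8.png

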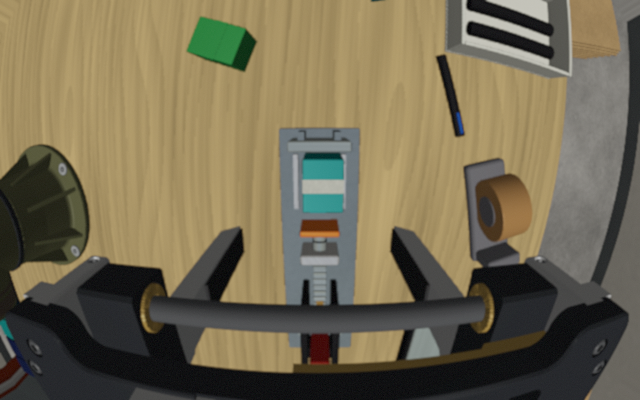

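```bash

python3 - <<'E'
from h import *
d=lambda n,x,y,z:onz(n,(300 if n[1]=='i' else 270)+x/6-.5,(180 if n[1]=='i' else 165)+y/6-.5,z)
y=np.array([-.062,.998,0]);x=np.array([.998,.062,0]);N=np.array([.5313,.0935,0])
for nm,s,c,z in(('grip',(202,81),(142,45),.186),('trig',(147,45),(220,67),.182)):
  for n,q in(('side0',s),('scene0',c)):
    P=d(n,*q,z); print(nm,n,P.round(4),'clamp xy',((P-N)@x).round(4),((P-N)@y).round(4))
plan([.5315,.091,.35],0.062); print(ctrl.get_obs()['qpos'])
E
```

```text
grip side0 [ 0.5458 -0.1347  0.186 ] clamp xy 0.0003 -0.2287
grip scene0 [ 0.5459 -0.1341  0.186 ] clamp xy 0.0005 -0.228
trig side0 [ 0.5426 -0.0941  0.182 ] clamp xy -0.0004 -0.1879
trig scene0 [ 0.5427 -0.0906  0.182 ] clamp xy -0.0001 -0.1844
t 8.08 pos [0.5316 0.0909 0.3457] rot [-3.1362e+00  6.0000e-04  1.6339e+00] w 0.0938 F [ 0.5 -0.   2.6]
shift units [ 0.   -0.   -0.11]
turn units [-0.05  0.07 22.52]
[ 1.01623992e-01  2.48051638e-01  1.48643336e+00 -3.62783753e-04
  1.41255195e+00  3.86235534e-02]
```

```bash

python3 -m pendant '[{"rx":0,"ry":0,"rz":1,"tx":-0.5,"ty":0,"tz":0,"grip":-1},{"rx":0,"ry":0,"rz":1,"tx":-0.5,"ty":0,"tz":0,"grip":-1},{"rx":0,"ry":0,"rz":1,"tx":-0.5,"ty":0,"tz":0,"grip":-1},{"rx":0,"ry":0,"rz":1,"tx":-0.5,"ty":0,"tz":0,"grip":-1},{"rx":0,"ry":0,"rz":1,"tx":-0.5,"ty":0,"tz":0,"grip":-1},{"rx":0,"ry":0,"rz":1,"tx":-0.5,"ty":0,"tz":0,"grip":-1},{"rx":0,"ry":0,"rz":1,"tx":-0.5,"ty":0,"tz":0,"grip":-1},{"rx":0,"ry":0,"rz":1,"tx":-0.5,"ty":0,"tz":0,"grip":-1}]' 20
python3 -m pendant '[{"rx":0,"ry":0,"rz":1,"tx":0,"ty":0,"tz":0,"grip":-1},{"rx":0,"ry":0,"rz":1,"tx":0,"ty":0,"tz":0,"grip":-1},{"rx":0,"ry":0,"rz":1,"tx":0,"ty":0,"tz":0,"grip":-1},{"rx":0,"ry":0,"rz":1,"tx":0,"ty":0,"tz":0,"grip":-1},{"rx":0,"ry":0,"rz":1,"tx":0,"ty":0,"tz":0,"grip":-1},{"rx":0,"ry":0,"rz":1,"tx":0,"ty":0,"tz":0,"grip":-1},{"rx":0,"ry":0,"rz":1,"tx":0,"ty":0,"tz":0,"grip":-1},{"rx":0,"ry":0,"rz":1,"tx":0,"ty":0,"tz":0,"grip":-1}]' 20
python3 - <<'E'
from h import *
plan([.5453,-.1254,.345],.062)
E
```

```text
time_s: 8.75
ee_pos: [0.5008, -0.0675, 0.3412]
eef_rot: [-3.133, 0.004, 1.058]
force: [0.6, -0.6, -0.2]
grip_width: 0.0942
time_s: 9.42
ee_pos: [0.498, -0.0715, 0.3335]
eef_rot: [-3.131, 0.017, 0.465]
force: [1.1, 0.1, 0.6]
grip_width: 0.0939
t 9.42 pos [ 0.498  -0.0715  0.3335] rot [-3.1305  0.0171  0.4647] w 0.0939 F [1.1 0.1 0.6]
shift units [ 0.45  1.73 -0.31]
turn units [-0.11  0.27  5.77]
```

```bash

python3 -m pendant '[{"rx":-0.1,"ry":0.15,"rz":1,"tx":0,"ty":0,"tz":-0.1,"grip":-1},{"rx":0,"ry":0.1,"rz":1,"tx":0,"ty":0,"tz":-0.1,"grip":-1},{"rx":0,"ry":0,"rz":1,"tx":0,"ty":0,"tz":-0.1,"grip":-1},{"rx":0,"ry":0,"rz":1,"tx":0,"ty":0,"tz":0,"grip":-1},{"rx":0,"ry":0,"rz":1,"tx":0,"ty":0,"tz":0,"grip":-1},{"rx":0,"ry":0,"rz":0.6,"tx":0,"ty":0,"tz":0,"grip":-1},{"rx":0,"ry":0,"rz":0,"tx":0,"ty":0,"tz":0,"grip":-1}]' 20
python3 - <<'E'
from h import *
plan([.5453,-.1254,.345],.062)
E
```

```text
time_s: 10.0
ee_pos: [0.4972, -0.0713, 0.3391]
eef_rot: [-3.136, 0.01, 0.049]
force: [0.3, -1.1, -0.3]
grip_width: 0.0944
t 10.0 pos [ 0.4972 -0.0713  0.3391] rot [-3.1363  0.0096  0.0491] w 0.0944 F [ 0.3 -1.1 -0.3]
shift units [ 1.13  1.41 -0.17]
turn units [-0.08  0.14 -0.19]
```

```bash

python3 -m pendant '[{"rx":-0.1,"ry":0.15,"rz":-0.2,"tx":0.4,"ty":0.5,"tz":0,"grip":-1},{"rx":0,"ry":0,"rz":0,"tx":0.4,"ty":0.5,"tz":0,"grip":-1},{"rx":0,"ry":0,"rz":0,"tx":0.35,"ty":0.4,"tz":0,"grip":-1},{"rx":0,"ry":0,"rz":0,"tx":0,"ty":0.05,"tz":0,"grip":-1},{"rx":0,"ry":0,"rz":0,"tx":0,"ty":0,"tz":0,"grip":-1}]' 20
python3 - <<'E'
from h import *
plan([.5453,-.1254,.238],.062); snap('wrist','wrist9.png')
E
```

```text
time_s: 10.42
ee_pos: [0.5477, -0.128, 0.3354]
eef_rot: [3.141, 0.003, 0.073]
force: [-0.0, 0.4, -0.4]
grip_width: 0.0939
t 10.42 pos [ 0.5477 -0.128   0.3354] rot [3.1413e+00 2.7000e-03 7.2900e-02] w 0.0939 F [-0.   0.4 -0.4]
shift units [-0.05 -0.07  2.44]
turn units [0.   0.04 0.16]
```

View pics/wrist9.png

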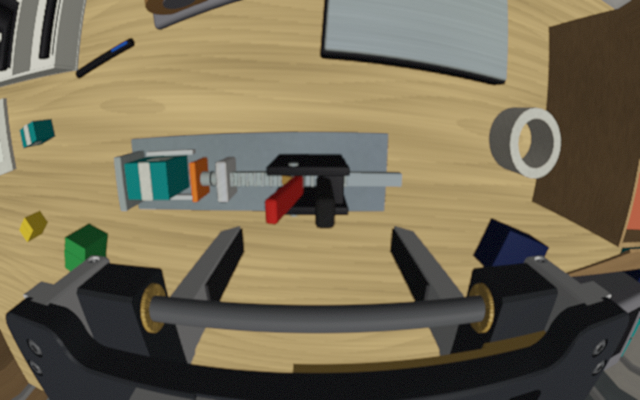

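```bash

python3 -m pendant '[{"rx":0,"ry":0.04,"rz":0.16,"tx":-0.07,"ty":-0.09,"tz":0.4,"grip":-1},{"rx":0,"ry":0,"rz":0,"tx":0,"ty":0,"tz":0.5,"grip":-1},{"rx":0,"ry":0,"rz":0,"tx":0,"ty":0,"tz":0,"grip":-1}]' 20
python3 - <<'E'
from h import *
plan([.5453,-.1254,.238],.062); snap('wrist','wrist10.png')
E
```

```text
time_s: 10.72
ee_pos: [0.5431, -0.1226, 0.2984]
eef_rot: [3.141, -0.001, 0.064]
force: [-0.6, 0.2, -0.3]
grip_width: 0.094
t 10.72 pos [ 0.5431 -0.1226  0.2984] rot [ 3.1414e+00 -7.0000e-04  6.3900e-02] w 0.094 F [-0.6  0.2 -0.3]
shift units [0.05 0.07 1.51]
turn units [ 0.   -0.01  0.03]
```

View pics/wrist10.png

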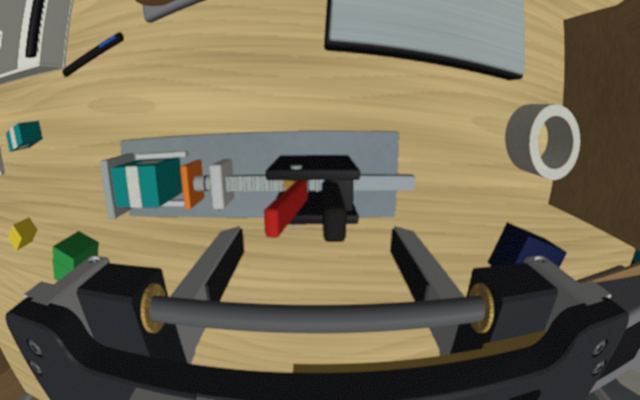

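```bash

python3 -m pendant '[{"rx":0,"ry":0,"rz":0,"tx":0.06,"ty":0.08,"tz":0.4,"grip":-1},{"rx":0,"ry":0,"rz":0,"tx":0,"ty":0,"tz":0.5,"grip":-1},{"rx":0,"ry":0,"rz":0,"tx":0,"ty":0,"tz":0.5,"grip":-1},{"rx":0,"ry":0,"rz":0,"tx":0,"ty":0,"tz":0.2,"grip":-1},{"rx":0,"ry":0,"rz":0,"tx":0,"ty":0,"tz":0,"grip":-1}]' 30
python3 - <<'E'
from h import *
plan([.5453,-.1254,.238],.062); snap('wrist','wrist11.png')
E
```

```text
time_s: 11.18
ee_pos: [0.547, -0.1242, 0.2416]
eef_rot: [3.138, -0.01, 0.068]
force: [-0.4, -0.3, -0.0]
grip_width: 0.0936
t 11.18 pos [ 0.547  -0.1242  0.2416] rot [ 3.138  -0.0104  0.068 ] w 0.0936 F [-0.4 -0.3 -0. ]
shift units [-0.04  0.03  0.09]
turn units [ 0.05 -0.15  0.09]
```

View pics/wrist11.png

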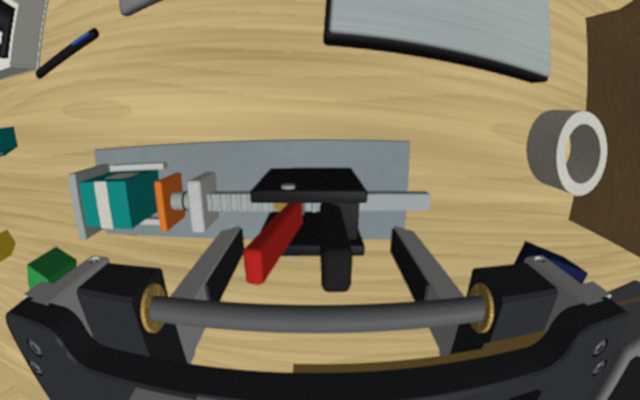

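```bash

python3 -m pendant '[{"rx":0,"ry":-0.2,"rz":0.1,"tx":-0.04,"ty":0.03,"tz":0.08,"grip":0},{"rx":0,"ry":0,"rz":0,"tx":0,"ty":0,"tz":0,"grip":1},{"rx":0,"ry":0,"rz":0,"tx":0,"ty":0,"tz":0,"grip":1},{"rx":0,"ry":0,"rz":0,"tx":0,"ty":0,"tz":0,"grip":1},{"rx":0,"ry":0,"rz":0,"tx":0,"ty":0,"tz":0,"grip":1},{"rx":0,"ry":0,"rz":0,"tx":0,"ty":0,"tz":0,"grip":1},{"rx":0,"ry":0,"rz":0,"tx":0,"ty":0,"tz":0,"grip":1},{"rx":0,"ry":0,"rz":0,"tx":0,"ty":0,"tz":0,"grip":1}]' 30
python3 -m pendant '[{"rx":0,"ry":0,"rz":0,"tx":0,"ty":0,"tz":0,"grip":1},{"rx":0,"ry":0,"rz":0,"tx":0,"ty":0,"tz":0,"grip":1},{"rx":0,"ry":0,"rz":0,"tx":0,"ty":0,"tz":0,"grip":1}]' 30
python3 - <<'E'
from h import *
plan([.5453,-.1254,.238],.062); snap('wrist','wrist12.png')
E
```

```text
time_s: 11.9
ee_pos: [0.5462, -0.1224, 0.2443]
eef_rot: [-3.14, 0.0, 0.062]
force: [-0.9, 14.2, 1.0]
grip_width: 0.0445
time_s: 12.15
ee_pos: [0.5463, -0.1243, 0.2442]
eef_rot: [3.139, -0.0, 0.061]
force: [0.2, 7.4, 0.4]
grip_width: 0.0359
t 12.15 pos [ 0.5463 -0.1243  0.2442] rot [ 3.1395e+00 -5.0000e-04  6.1200e-02] w 0.0359 F [0.2 7.4 0.4]
shift units [-0.03  0.03  0.16]
turn units [ 0.03 -0.01 -0.01]
```

View pics/wrist12.png

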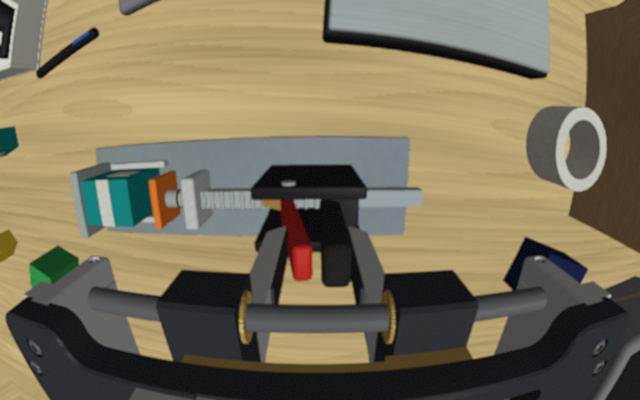

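```bash
cat >> h.py <<'E'
def pad(fn):
    snap('wrist',fn+'.png'); p=load(fn)[0]
    cv2.imwrite('pics/%sz.png'%fn,cv2.resize(p[140:240,60:260],None,fx=4,fy=4,interpolation=cv2.INTER_CUBIC))
E
python3 - <<'E'
from h import *
pad('w13')
E
```

```text
(no output)
```

View pics/w13z.png

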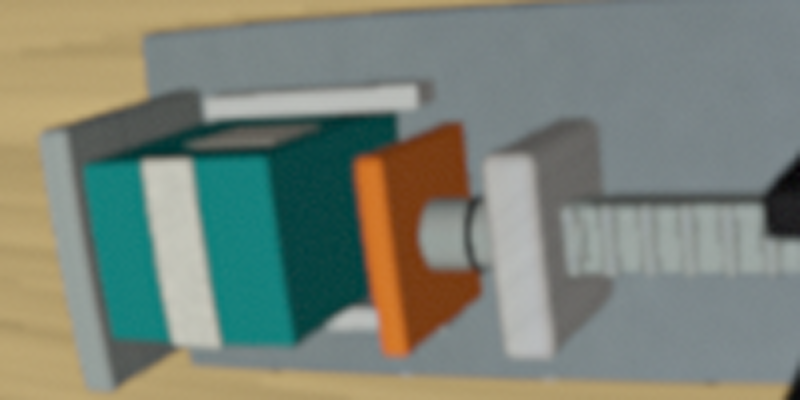

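```bash
cat >> h.py <<'E'
def cl(fn,x,y,z):
    P=onz(fn,60+x/4-.5,140+y/4-.5,z,True)-np.array([.5313,.0935,0])
    return (P@np.array([.998,.062,0])*1e3).round(1),(P@np.array([-.062,.998,0])*1e3).round(1)
E
python3 - <<'E'
from h import *
for n,q in dict(padfaceA=(357,158,.069),padfaceB=(385,352,.069),padbackB=(409,352,.069),padbackA=(381,158,.069),cartRA=(268,155,.078),cartRB=(297,343,.078),cartFA=(86,163,.078),cartFB=(110,338,.078),anvA=(63,130,.074),anvB=(110,385,.074),headA=(487,155,.069),headB=(506,355,.069),ring=(470,235,.05)).items(): print(n,cl('w13',*q))
E
```

```text
padfaceA (np.float64(26.2), np.float64(-60.8))
padfaceB (np.float64(-21.9), np.float64(-61.1))
padbackB (np.float64(-21.7), np.float64(-68.1))
padbackA (np.float64(26.0), np.float64(-67.6))
cartRA (np.float64(29.3), np.float64(-40.9))
cartRB (np.float64(-17.0), np.float64(-41.0))
cartFA (np.float64(28.9), np.float64(21.0))
cartFB (np.float64(-18.0), np.float64(23.7))
anvA (np.float64(37.1), np.float64(32.1))
anvB (np.float64(-33.2), np.float64(31.8))
headA (np.float64(26.1), np.float64(-95.9))
headB (np.float64(-21.7), np.float64(-94.8))
ring (np.float64(2.3), np.float64(-79.8))
```

```bash

python3 -m pendant '[{"rx":0,"ry":0,"rz":0,"tx":0,"ty":0,"tz":0,"grip":-0.8},{"rx":0,"ry":0,"rz":0,"tx":0,"ty":0,"tz":0,"grip":-0.8},{"rx":0,"ry":0,"rz":0,"tx":0,"ty":0,"tz":0,"grip":-0.8},{"rx":0,"ry":0,"rz":0,"tx":0,"ty":0,"tz":0,"grip":-0.8},{"rx":0,"ry":0,"rz":0,"tx":0,"ty":0,"tz":0,"grip":-0.8},{"rx":0,"ry":0,"rz":0,"tx":0,"ty":0,"tz":0,"grip":-0.8},{"rx":0,"ry":0,"rz":0,"tx":0,"ty":0,"tz":0.06,"grip":-0.8},{"rx":0,"ry":0,"rz":0,"tx":0,"ty":0,"tz":0.06,"grip":-0.8}]' 30
python3 - <<'E'
from h import *
plan([.5453,-.1254,.238],.062);pad('w14')
E
```

```text
time_s: 12.92
ee_pos: [0.5467, -0.1242, 0.2405]
eef_rot: [3.137, -0.003, 0.063]
force: [0.3, -0.8, -0.5]
grip_width: 0.0837
t 12.92 pos [ 0.5467 -0.1242  0.2405] rot [ 3.1366e+00 -2.8000e-03  6.2700e-02] w 0.0837 F [ 0.3 -0.8 -0.5]
shift units [-0.04  0.03  0.06]
turn units [ 0.07 -0.04  0.01]
```

View pics/w14.png

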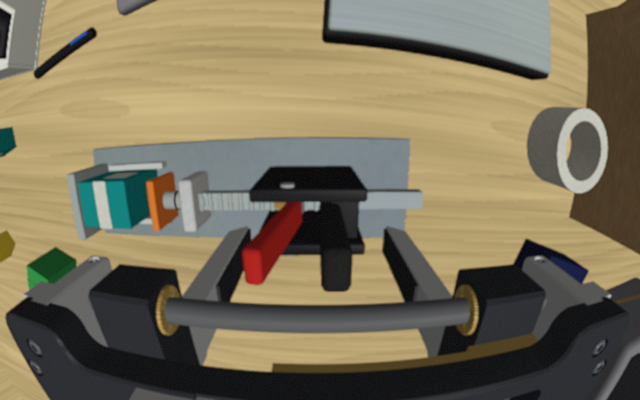

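Trigger fully back (same place as at start). Second pump.

```bash

python3 -m pendant '[{"rx":0,"ry":0,"rz":0,"tx":0,"ty":0,"tz":0,"grip":1},{"rx":0,"ry":0,"rz":0,"tx":0,"ty":0,"tz":0,"grip":1},{"rx":0,"ry":0,"rz":0,"tx":0,"ty":0,"tz":0,"grip":1},{"rx":0,"ry":0,"rz":0,"tx":0,"ty":0,"tz":0,"grip":1},{"rx":0,"ry":0,"rz":0,"tx":0,"ty":0,"tz":0,"grip":1},{"rx":0,"ry":0,"rz":0,"tx":0,"ty":0,"tz":0,"grip":1},{"rx":0,"ry":0,"rz":0,"tx":0,"ty":0,"tz":0,"grip":1},{"rx":0,"ry":0,"rz":0,"tx":0,"ty":0,"tz":0,"grip":1}]' 30
python3 -m pendant '[{"rx":0,"ry":0,"rz":0,"tx":0,"ty":0,"tz":0,"grip":1},{"rx":0,"ry":0,"rz":0,"tx":0,"ty":0,"tz":0,"grip":1},{"rx":0,"ry":0,"rz":0,"tx":0,"ty":0,"tz":0,"grip":1}]' 30
python3 - <<'E'
from h import *
plan([.5453,-.1254,.238],.062);pad('w15')
E
```

```text
time_s: 13.63
ee_pos: [0.5466, -0.123, 0.2408]
eef_rot: [3.138, -0.002, 0.064]
force: [6.4, -30.7, -8.8]
grip_width: 0.0384
time_s: 13.88
ee_pos: [0.5466, -0.1239, 0.2408]
eef_rot: [3.139, -0.003, 0.062]
force: [0.9, -2.1, 0.4]
grip_width: 0.0368
t 13.88 pos [ 0.5466 -0.1239  0.2408] rot [ 3.1395e+00 -2.6000e-03  6.2200e-02] w 0.0368 F [ 0.9 -2.1  0.4]
shift units [-0.04  0.04  0.07]
turn units [ 0.03 -0.04  0.  ]
```

View pics/w15z.png

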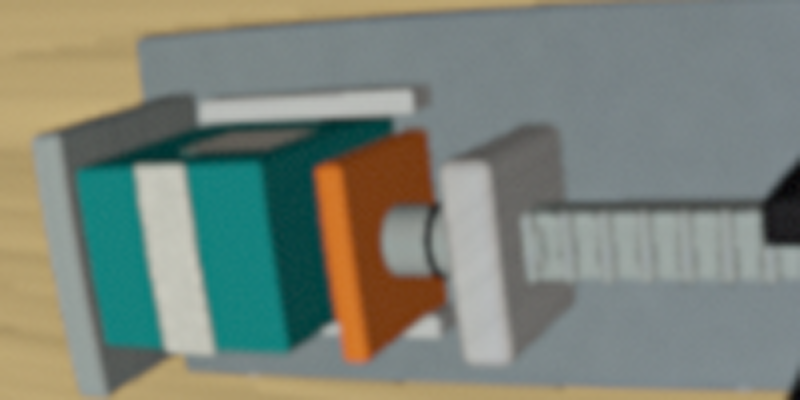

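```bash

python3 - <<'E'
from h import *
for n,q in dict(padfaceA=(316,165,.069),padfaceB=(345,361,.069),cartRA=(262,161,.078),cartRB=(291,350,.078),anvA=(55,137,.074),headA=(446,160,.069),headB=(467,362,.069)).items(): print(n,cl('w15',*q))
E
python3 -m pendant '[{"rx":0,"ry":0,"rz":0,"tx":0,"ty":0,"tz":0,"grip":-0.8},{"rx":0,"ry":0,"rz":0,"tx":0,"ty":0,"tz":0,"grip":-0.8},{"rx":0,"ry":0,"rz":0,"tx":0,"ty":0,"tz":0,"grip":-0.8},{"rx":0,"ry":0,"rz":0,"tx":0,"ty":0,"tz":0,"grip":-0.8},{"rx":0,"ry":0,"rz":0,"tx":0,"ty":0,"tz":0,"grip":-0.8},{"rx":0,"ry":0,"rz":0,"tx":0,"ty":0,"tz":0,"grip":-0.8},{"rx":0,"ry":0,"rz":0,"tx":0,"ty":0.05,"tz":0.05,"grip":-0.8},{"rx":0,"ry":0,"rz":0,"tx":0,"ty":0,"tz":0,"grip":-0.8}]' 25
python3 -m pendant '[{"rx":0,"ry":0,"rz":0,"tx":0,"ty":0,"tz":0,"grip":1},{"rx":0,"ry":0,"rz":0,"tx":0,"ty":0,"tz":0,"grip":1},{"rx":0,"ry":0,"rz":0,"tx":0,"ty":0,"tz":0,"grip":1},{"rx":0,"ry":0,"rz":0,"tx":0,"ty":0,"tz":0,"grip":1},{"rx":0,"ry":0,"rz":0,"tx":0,"ty":0,"tz":0,"grip":1},{"rx":0,"ry":0,"rz":0,"tx":0,"ty":0,"tz":0,"grip":1},{"rx":0,"ry":0,"rz":0,"tx":0,"ty":0,"tz":0,"grip":1},{"rx":0,"ry":0,"rz":0,"tx":0,"ty":0,"tz":0,"grip":1}]' 25
python3 -m pendant '[{"rx":0,"ry":0,"rz":0,"tx":0,"ty":0,"tz":0,"grip":1},{"rx":0,"ry":0,"rz":0,"tx":0,"ty":0,"tz":0,"grip":1},{"rx":0,"ry":0,"rz":0,"tx":0,"ty":0,"tz":0,"grip":1},{"rx":0,"ry":0,"rz":0,"tx":0,"ty":0,"tz":0,"grip":1}]' 25
python3 - <<'E'
from h import *
plan([.5453,-.1254,.238],.062);pad('w16')
E
```

```text
padfaceA (np.float64(26.0), np.float64(-50.6))
padfaceB (np.float64(-22.7), np.float64(-50.7))
cartRA (np.float64(29.1), np.float64(-41.0))
cartRB (np.float64(-16.9), np.float64(-41.0))
anvA (np.float64(36.4), np.float64(32.6))
headA (np.float64(26.5), np.float64(-86.6))
headB (np.float64(-21.8), np.float64(-85.5))
time_s: 14.6
ee_pos: [0.5468, -0.1257, 0.2386]
eef_rot: [3.137, -0.002, 0.064]
force: [0.1, -0.1, -0.4]
grip_width: 0.0838
time_s: 15.27
ee_pos: [0.5467, -0.1224, 0.2399]
eef_rot: [-3.14, -0.002, 0.066]
force: [3.0, -20.1, -5.9]
grip_width: 0.0405
time_s: 15.6
ee_pos: [0.5468, -0.124, 0.2398]
eef_rot: [-3.141, -0.003, 0.064]
force: [0.9, -1.0, 0.1]
grip_width: 0.0372
t 15.6 pos [ 0.5468 -0.124   0.2398] rot [-3.1411e+00 -2.8000e-03  6.4400e-02] w 0.0372 F [ 0.9 -1.   0.1]
shift units [-0.04  0.03  0.05]
turn units [-0.01 -0.04  0.03]
```

View pics/w16z.png

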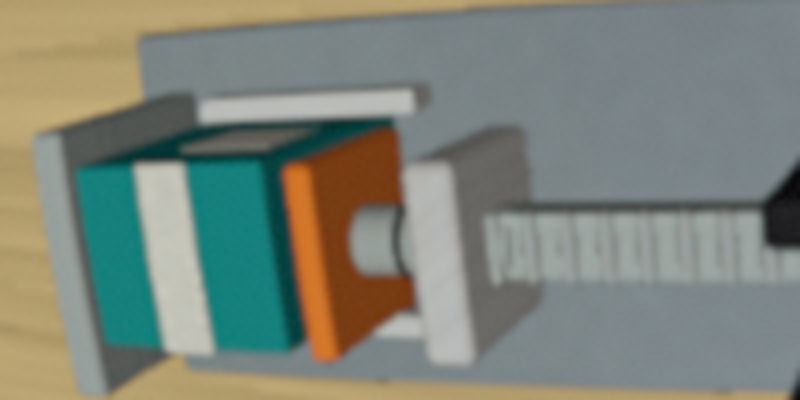

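```bash

python3 -m pendant '[{"rx":0,"ry":0,"rz":0,"tx":0,"ty":0,"tz":0,"grip":-0.8},{"rx":0,"ry":0,"rz":0,"tx":0,"ty":0,"tz":0,"grip":-0.8},{"rx":0,"ry":0,"rz":0,"tx":0,"ty":0,"tz":0,"grip":-0.8},{"rx":0,"ry":0,"rz":0,"tx":0,"ty":0,"tz":0,"grip":-0.8},{"rx":0,"ry":0,"rz":0,"tx":0,"ty":0,"tz":0,"grip":-0.8},{"rx":0,"ry":0,"rz":0,"tx":0,"ty":0,"tz":0,"grip":-0.8},{"rx":0,"ry":0,"rz":0,"tx":0,"ty":0.05,"tz":0.05,"grip":-0.8},{"rx":0,"ry":0,"rz":0,"tx":0,"ty":0,"tz":0,"grip":-0.8}]' 30
python3 -m pendant '[{"rx":0,"ry":0,"rz":0,"tx":0,"ty":0,"tz":0,"grip":1},{"rx":0,"ry":0,"rz":0,"tx":0,"ty":0,"tz":0,"grip":1},{"rx":0,"ry":0,"rz":0,"tx":0,"ty":0,"tz":0,"grip":1},{"rx":0,"ry":0,"rz":0,"tx":0,"ty":0,"tz":0,"grip":1},{"rx":0,"ry":0,"rz":0,"tx":0,"ty":0,"tz":0,"grip":1},{"rx":0,"ry":0,"rz":0,"tx":0,"ty":0,"tz":0,"grip":1},{"rx":0,"ry":0,"rz":0,"tx":0,"ty":0,"tz":0,"grip":1},{"rx":0,"ry":0,"rz":0,"tx":0,"ty":0,"tz":0,"grip":1}]' 30
python3 -m pendant '[{"rx":0,"ry":0,"rz":0,"tx":0,"ty":0,"tz":0,"grip":1},{"rx":0,"ry":0,"rz":0,"tx":0,"ty":0,"tz":0,"grip":1},{"rx":0,"ry":0,"rz":0,"tx":0,"ty":0,"tz":0,"grip":1},{"rx":0,"ry":0,"rz":0,"tx":0,"ty":0,"tz":0,"grip":1}]' 30
python3 - <<'E'
from h import *
plan([.5453,-.1254,.238],.062);pad('w17')
E
```

```text
time_s: 16.32
ee_pos: [0.5469, -0.1261, 0.2375]
eef_rot: [3.14, -0.003, 0.065]
force: [0.4, 0.2, -0.0]
grip_width: 0.0842
time_s: 16.98
ee_pos: [0.5468, -0.1231, 0.2388]
eef_rot: [-3.138, -0.002, 0.067]
force: [3.5, -26.9, -7.2]
grip_width: 0.0389
time_s: 17.32
ee_pos: [0.5469, -0.1242, 0.2387]
eef_rot: [-3.138, -0.003, 0.066]
force: [1.0, -1.0, 0.1]
grip_width: 0.0368
t 17.32 pos [ 0.5469 -0.1242  0.2387] rot [-3.1383e+00 -2.9000e-03  6.6000e-02] w 0.0368 F [ 1.  -1.   0.1]
shift units [-0.04  0.03  0.02]
turn units [-0.05 -0.04  0.06]
```

View pics/w17z.png

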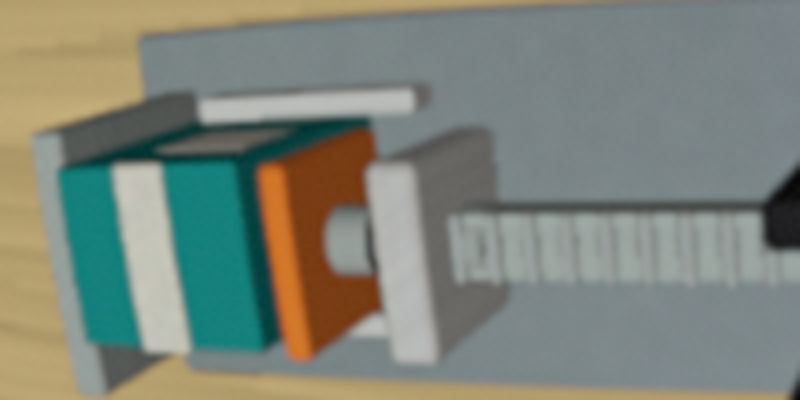

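```bash

python3 - <<'E'
from h import *
for n,q in dict(padfaceA=(258,167,.069),padfaceB=(290,360,.069),cartRA=(237,161,.078),cartRB=(265,350,.078),cartFA=(62,168,.078),anvA=(55,135,.074),headA=(370,162,.069),headB=(394,361,.069)).items(): print(n,cl('w17',*q))
for n,q in dict(padfaceA=(284,166,.069),padfaceB=(317,361,.069),headA=(408,160,.069),headB=(430,362,.069)).items(): print('w16',n,cl('w16',*q))
E
```

```text
padfaceA (np.float64(25.6), np.float64(-33.0))
padfaceB (np.float64(-23.2), np.float64(-33.8))
cartRA (np.float64(29.1), np.float64(-33.5))
cartRB (np.float64(-17.3), np.float64(-33.2))
cartFA (np.float64(28.5), np.float64(27.5))
anvA (np.float64(36.4), np.float64(32.5))
headA (np.float64(26.3), np.float64(-66.1))
headB (np.float64(-22.0), np.float64(-65.4))
w16 padfaceA (np.float64(25.9), np.float64(-41.0))
w16 padfaceB (np.float64(-23.1), np.float64(-42.2))
w16 headA (np.float64(26.7), np.float64(-76.5))
w16 headB (np.float64(-22.0), np.float64(-75.4))
```

```bash

python3 -m pendant '[{"rx":0,"ry":0,"rz":0,"tx":0,"ty":0,"tz":0,"grip":-0.8},{"rx":0,"ry":0,"rz":0,"tx":0,"ty":0,"tz":0,"grip":-0.8},{"rx":0,"ry":0,"rz":0,"tx":0,"ty":0,"tz":0,"grip":-0.8},{"rx":0,"ry":0,"rz":0,"tx":0,"ty":0,"tz":0,"grip":-0.8},{"rx":0,"ry":0,"rz":0,"tx":0,"ty":0,"tz":0,"grip":-0.8},{"rx":0,"ry":0,"rz":0,"tx":0,"ty":0,"tz":0,"grip":-0.8},{"rx":0,"ry":0,"rz":0,"tx":0,"ty":0.05,"tz":0.05,"grip":-0.8},{"rx":0,"ry":0,"rz":0,"tx":0,"ty":0,"tz":0,"grip":-0.8}]' 30
python3 -m pendant '[{"rx":0,"ry":0,"rz":0,"tx":0,"ty":0,"tz":0,"grip":1},{"rx":0,"ry":0,"rz":0,"tx":0,"ty":0,"tz":0,"grip":1},{"rx":0,"ry":0,"rz":0,"tx":0,"ty":0,"tz":0,"grip":1},{"rx":0,"ry":0,"rz":0,"tx":0,"ty":0,"tz":0,"grip":1},{"rx":0,"ry":0,"rz":0,"tx":0,"ty":0,"tz":0,"grip":1},{"rx":0,"ry":0,"rz":0,"tx":0,"ty":0,"tz":0,"grip":1},{"rx":0,"ry":0,"rz":0,"tx":0,"ty":0,"tz":0,"grip":1},{"rx":0,"ry":0,"rz":0,"tx":0,"ty":0,"tz":0,"grip":1}]' 30
python3 -m pendant '[{"rx":0,"ry":0,"rz":0,"tx":0,"ty":0,"tz":0,"grip":1},{"rx":0,"ry":0,"rz":0,"tx":0,"ty":0,"tz":0,"grip":1},{"rx":0,"ry":0,"rz":0,"tx":0,"ty":0,"tz":0,"grip":1},{"rx":0,"ry":0,"rz":0,"tx":0,"ty":0,"tz":0,"grip":1},{"rx":0,"ry":0,"rz":0,"tx":0,"ty":0,"tz":0,"grip":1},{"rx":0,"ry":0,"rz":0,"tx":0,"ty":0,"tz":0,"grip":1}]' 30
python3 - <<'E'
from h import *
plan([.5453,-.1254,.238],.062);pad('w18')
E
```

```text
time_s: 18.03
ee_pos: [0.547, -0.1261, 0.2364]
eef_rot: [-3.14, -0.003, 0.067]
force: [-0.3, -0.3, 0.6]
grip_width: 0.0838
time_s: 18.7
ee_pos: [0.5469, -0.1229, 0.2378]
eef_rot: [-3.134, -0.002, 0.069]
force: [1.4, -18.2, -5.5]
grip_width: 0.0402
time_s: 19.2
ee_pos: [0.5469, -0.1244, 0.2378]
eef_rot: [-3.135, -0.003, 0.068]
force: [0.5, -1.5, -0.2]
grip_width: 0.0376
t 19.2 pos [ 0.5469 -0.1244  0.2378] rot [-3.1351e+00 -3.1000e-03  6.7600e-02] w 0.0376 F [ 0.5 -1.5 -0.2]
shift units [-0.04  0.02 -0.  ]
turn units [-0.09 -0.04  0.08]
```

View pics/w18z.png

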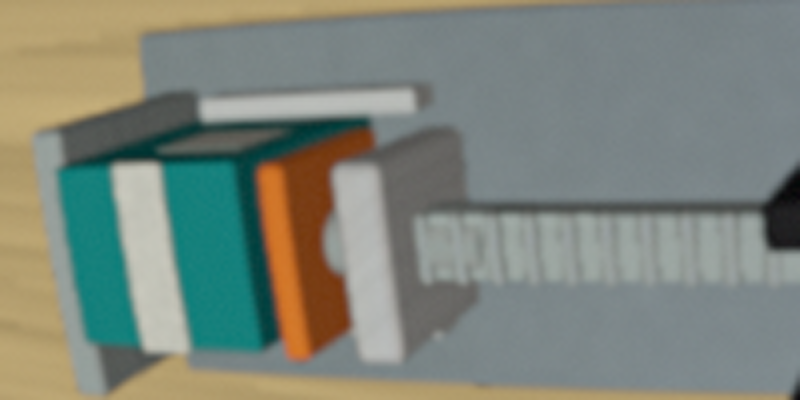

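View pics/w18.png

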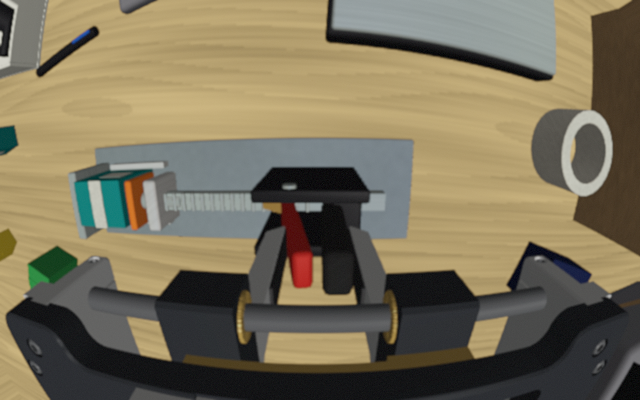

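```bash

python3 - <<'E'
from h import *
for n,q in dict(padfaceA=(258,167,.069),padfaceB=(290,360,.069),cartRB=(265,350,.078),headA=(335,162,.069),headB=(359,361,.069)).items(): print(n,cl('w18',*q))
E
python3 -m pendant '[{"rx":0,"ry":0,"rz":0,"tx":0,"ty":0,"tz":0,"grip":1},{"rx":0,"ry":0,"rz":0,"tx":0,"ty":0,"tz":0,"grip":1},{"rx":0,"ry":0,"rz":0,"tx":0,"ty":0,"tz":0,"grip":1}]' 38
python3 - <<'E'
from h import *
pad('w19')
a=[cv2.resize(load(n)[0][190:300,240:400],None,fx=4,fy=4,interpolation=cv2.INTER_CUBIC) for n in('wrist12','w19')]
cv2.imwrite('pics/c.png',cv2.resize(np.vstack(a),None,fx=.68,fy=.68))
E
```

```text
padfaceA (np.float64(25.5), np.float64(-33.0))
padfaceB (np.float64(-23.2), np.float64(-33.9))
cartRB (np.float64(-17.3), np.float64(-33.2))
headA (np.float64(26.4), np.float64(-56.2))
headB (np.float64(-22.5), np.float64(-55.1))
time_s: 19.5
ee_pos: [0.5469, -0.1244, 0.2378]
eef_rot: [-3.135, -0.003, 0.067]
force: [-0.4, -1.7, -0.1]
grip_width: 0.0368
```

View pics/c.png

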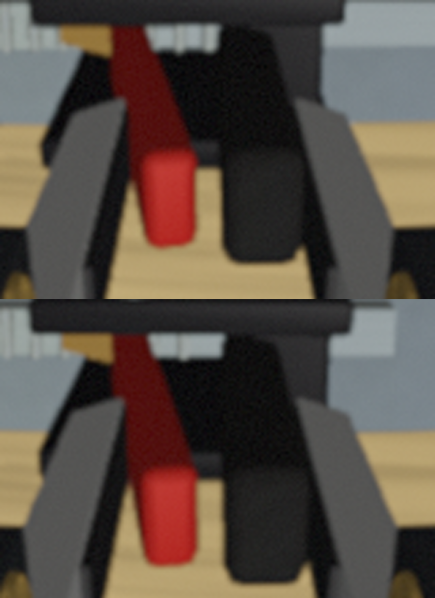

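View pics/w19z.png

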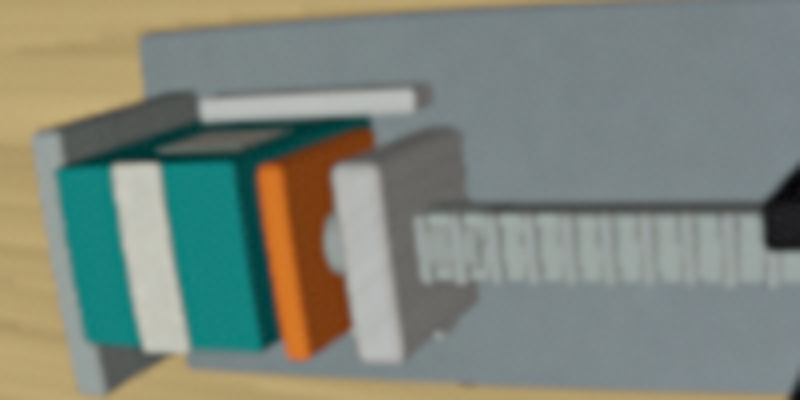

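```bash

python3 -m pendant '[{"rx":0,"ry":0,"rz":0,"tx":0,"ty":0,"tz":0,"grip":1},{"rx":0,"ry":0,"rz":0,"tx":0,"ty":0,"tz":0,"grip":1},{"rx":0,"ry":0,"rz":0,"tx":0,"ty":0,"tz":0,"grip":1}]' 48
python3 - <<'E'
from h import *
pad('w20'); s=snap('scene','scene20.png'); q=snap('side','side20.png')
a=load('w19')[0].astype(int)-load('w20')[0]; print(abs(a).max(), abs(a[150:240,60:180]).max())
cv2.imwrite('pics/d.png',np.hstack([s,q])[:, :][::1])
cv2.imwrite('pics/d.png',np.hstack([cv2.resize(s[140:260,240:400],None,fx=2.5,fy=2.5),cv2.resize(q[110:270,210:370],None,fx=2.5,fy=2.5)[:300]]))
E
```

```text
time_s: 19.8
ee_pos: [0.5469, -0.1245, 0.2378]
eef_rot: [-3.135, -0.003, 0.067]
force: [-0.0, -2.2, 1.1]
grip_width: 0.0363
33 19
```

View pics/scene20.png

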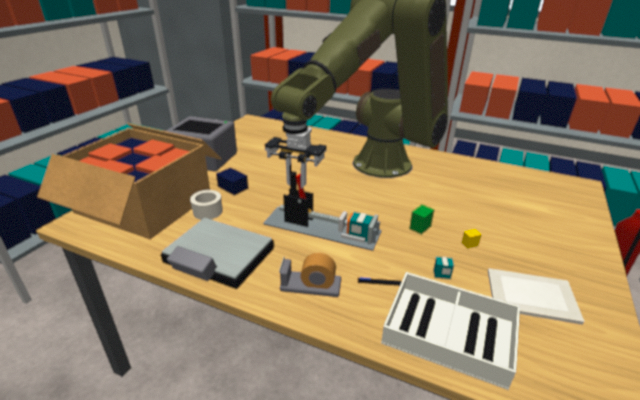

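View pics/d.png

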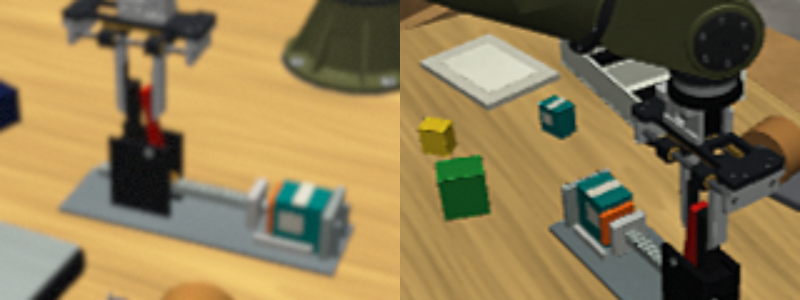

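```bash
python3 - <<'E'
from h import *
print(ctrl.hand_in())
E
```

```text
the job is handed in; nothing more can be done
None
```

The job is handed in at about 20 s of the 48 s allowed. The larger teal carton stands upright in the nest, clamped, and the gripper still holds the trigger squeezed at 48 N.

I gripped the carton across its 48 mm side, set it down about 9 mm short of the anvil and let go. I then made five trigger strokes, the first of which moved the bar almost nothing.

- **Pad:** the last wrist picture puts the pad-to-head gap at 22 mm, against 35 mm when free. That is about 13 mm of compression, half way, with the black ring inside the head and no sign of bottoming out.
- **Carton:** its rear face did not move in the last pump, so it appears to be home against the anvil. It sits about 5 mm to one side, along one rail.
- **Surroundings:** nothing else on the table looks moved in the last pictures.

These readings are less certain:

- **Setting down:** while I felt for the nest floor, the wrist force reached 33 N at one reading, which is firmer than I intended. The pictures show no harm.
- **Trigger stop:** the opening reads 36.3 mm against the nominal 35 mm. It shrank slightly as I raised the grip force, but the bar did not move. I take that as finger give with the trigger at its stop.
- **Wrist force while pumping:** single readings reached up to 31 N as the fingers met the grip.

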